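Unload the ratchet clamp and sort the bars by length

TASK

Release the ratchet clamp: raise its pawl well up, then slide the strap fully back. Take all the aluminium bars out and lay them flat in the two trays, sorted by length, each bar across its tray: long ones in the wide tray, short ones in the narrow tray. Then push the empty clamp's strap fully home again and lower the pawl to lock it, without shifting the tin, the dish or the side cutter.

Things in the scene. Friction and masses are not known exactly. Their poses are not given: they have to be found in the camera images.
- clamp: ratchet clamp fixed to the bench; origin under its 12 mm thick base plate (x from -150 to +99 mm, 300 mm wide). x points to the far stop (face at x = 88 mm, top 32 mm above the bench). Bars lie along x on the plate about x = 42 mm, 54 mm apart in y (-108 .. 108 mm), 34 mm clear between them; comb teeth (8 mm high, 6 mm wide, x = 62 to 88 mm) stand midway between and outside
- strap (a joint): how far the steel strap (cross bar over the bars) is slid back along clamp -x, m: 0 = fully home (start), 0.055 = fully back. About 3 N of friction; stays where left; cannot go back while the pawl is down. 24 mm deep, 300 mm wide, centred at clamp x = 29 mm when home, 33.5 to 47.5 mm above the bench, on end feet. Home, it covers every bar so that none can be lifted; fully back, all are free
- strap_knob (a point): centre of the black round knob on the strap, 24 mm in diameter and 20 mm high, top 82.5 mm above the bench, on a 14 mm stem; moves with the strap
- pawl (a joint): angle of the ratchet pawl, rad: 0 = down between the teeth of the strap's tail (start), 1.1 = fully raised. Its hinge is stiff (about 1.5 N at the tab), so it stays where it is left
- pawl_tab (a point): point to pinch on the pawl's upright tab: a steel fin 10 mm thick (in the clamp's y), 22 mm long in x, which reaches 12 mm above this point when the pawl is down; nothing is within 25 mm of it at either side down to 20 mm below this point. It turns about pawl_hinge with the pawl
- pawl_hinge (a point): pawl's hinge axis, parallel to the clamp's y axis, 68 mm above the bench; with the pawl down the tab point lies 45 mm ahead of it (clamp +x) and 26 mm above it; raising the pawl swings the tab up and back towards the hinge
- long_1_mid (a point): centre of one of the long bars (3 to 5 bars in all are there at a start, this one may be absent): plain aluminium, 84 mm long, 20 x 20 mm section, 90 g, two small tapped holes on one face; x runs along its length. At the start it lies under the clamp's strap, roughly along the clamp's x axis
- long_2_mid (a point): centre of one of the long bars (3 to 5 bars in all are there at a start, this one may be absent): plain aluminium, 84 mm long, 20 x 20 mm section, 90 g, two small tapped holes on one face; x runs along its length. At the start it lies under the clamp's strap, roughly along the clamp's x axis
- long_3_mid (a point): centre of one of the long bars (3 to 5 bars in all are there at a start, this one may be absent): plain aluminium, 84 mm long, 20 x 20 mm section, 90 g, two small tapped holes on one face; x runs along its length. At the start it lies under the clamp's strap, roughly along the clamp's x axis
- short_1_mid (a point): centre of one of the short bars (3 to 5 bars in all are there at a start, this one may be absent): plain aluminium, 60 mm long, 20 x 20 mm section, 65 g, two small tapped holes on one face; x runs along its length. At the start it lies under the clamp's strap, roughly along the clamp's x axis
- short_2_mid (a point): centre of one of the short bars (3 to 5 bars in all are there at a start, this one may be absent): plain aluminium, 60 mm long, 20 x 20 mm section, 65 g, two small tapped holes on one face; x runs along its length. At the start it lies under the clamp's strap, roughly along the clamp's x axis
- long_tray_in (a point): centre of the inner floor (4 mm above the bench) of the wide shallow grey tray, fixed to the bench. Inside it measures 96 mm in its x and 197 mm in its y; walls 4 mm thick, rims 15 mm above the bench. Bars lie across it, with their length along its x axis, one beside the other along its y axis
- short_tray_in (a point): centre of the inner floor (4 mm above the bench) of the narrow shallow grey tray, fixed to the bench. Inside it measures 72 mm in its x and 197 mm in its y; walls 4 mm thick, rims 15 mm above the bench. Bars lie across it, with their length along its x axis, one beside the other along its y axis
- tip_tin: bystander: small round white tin, 51 mm across, 22 mm high, origin under it
- parts_dish: bystander: small black open dish with clear packets, 44 x 58 x 24 mm, origin under it
- side_cutter: bystander: red-handled side cutter lying flat, 162 x 61 x 10 mm, origin under it

How it is judged (in metres and radians):
On the way, in this order (a step that is already met when the one before it is completed fails the run):
1. the pawl is raised (over 0.6 rad) while the strap is still home (value of joint pawl above 0.6 rad and value of joint strap below 0.01 m), for 0.2 s.
2. the strap is slid back (over 45 mm) (value of joint strap above 0.045 m), for 0.2 s.
3. every bar lies flat in the tray for its length (x of long_1_mid in the frame of long_tray_in between -0.014 and 0.014 m and y of long_1_mid in the frame of long_tray_in between -0.09 and 0.09 m and z of long_1_mid in the frame of long_tray_in between 0.006 and 0.014 m and angle between the x axis of each of long_1_mid, long_2_mid, long_3_mid and the x axis of long_tray_in, either way round below 0.35 rad and x of long_2_mid in the frame of long_tray_in between -0.014 and 0.014 m and y of long_2_mid in the frame of long_tray_in between -0.09 and 0.09 m and z of long_2_mid in the frame of long_tray_in between 0.006 and 0.014 m and x of long_3_mid in the frame of long_tray_in between -0.014 and 0.014 m and y of long_3_mid in the frame of long_tray_in between -0.09 and 0.09 m and z of long_3_mid in the frame of long_tray_in between 0.006 and 0.014 m and x of short_1_mid in the frame of short_tray_in between -0.014 and 0.014 m and y of short_1_mid in the frame of short_tray_in between -0.09 and 0.09 m and z of short_1_mid in the frame of short_tray_in between 0.006 and 0.014 m and angle between the x axis of each of short_1_mid, short_2_mid and the x axis of short_tray_in, either way round below 0.35 rad and x of short_2_mid in the frame of short_tray_in between -0.014 and 0.014 m and y of short_2_mid in the frame of short_tray_in between -0.09 and 0.09 m and z of short_2_mid in the frame of short_tray_in between 0.006 and 0.014 m), for 0.2 s.
At the end, for the whole second after the job is handed in: Every bar lies flat on the floor of the tray for its length (long: wide tray, short: narrow tray), its centre within 14 mm of the tray's middle line and 90 mm of its centre along it, its length within 0.35 rad of straight across; the strap is home within 4 mm and the pawl is down within 0.12 rad (all of step 3 and value of joint strap below 0.004 m and value of joint pawl below 0.12 rad); the robot touches nothing.
It fails at once if the tin is shifted by more than 30 mm (distance of tip_tin from where it was at the start of the episode above 0.03 m).
It fails at once if the dish is shifted by more than 30 mm (distance of parts_dish from where it was at the start of the episode above 0.03 m).
It fails at once if the side cutter is shifted by more than 30 mm (distance of side_cutter from where it was at the start of the episode above 0.03 m).
Of long_1, short_1, long_2, short_2, long_3 only 3 to 5 are there at a start; the rules pass over those that are not, and their reading is None.
At some moment in a run one of long_1, short_1, long_2, short_2, long_3 may be knocked a few centimetres aside while the robot is not near it.
Once in a run the grip may slacken for a moment while it holds something.
It also fails if it takes over 210 s, if anything falls off the work surface, if the arm or the gripper's body presses on something with over 40 N, if the wrist force passes 120 N, or if a joint passes its speed limit or range.

ROBOT

A 6-joint arm with a two-finger parallel gripper is mounted at the origin on a cart in front of the work surface, level with it; the furniture and walls round the work are solid. World frame = base frame: x ahead of the robot, y to its left, z up, the work surface at z = 0. Lengths are in m, angles in degrees, forces in N, time in s.
With the tool pointing down it reaches from about 0.3 to 0.875 m from the base axis. Payload 6.4 kg.
Tool frame: the origin (TCP) lies at the very end of the fingers, on their centre line; the grasp point (between the pads) lies 19 mm behind it; z points along the fingers, y is the line along which they close (so a half turn about z gives the same grasp; the last joint's range is limited). The gripper opens to 88 mm and grips with 3 to 60 N. Pads are 18 mm wide; open, the fingers measure 123 mm over their backs; the gripper's body (75 mm by 187 mm) begins 45 mm behind the grasp point.
Start: joints at [57.45, 10.359, 92.074, -0, 77.567, -11.82], TCP at [0.204, 0.538, 0.239] pointing down, gripper open.
Joint ranges: [-171.53, 171.53], [-51.25, 118.39], [17.06, 147.69], [-65.23, 245.23], [0, 150.52], [-178.68, 178.68]. Speed limits (degrees/s): [147.25, 147.25, 172.46, 180, 180, 180].

INTERFACE

Orientations are given as a 3x3 rotation matrix whose columns are the frame's x, y, z axes.
In Python, from cell import env, vision gives the robot as it stands.
- The arm moves only by the tool send_rows, never from a script. Its argument "deltas" is text: rows parted by semicolons, each of 7 numbers parted by spaces: the shift along the tool's x, y, z in units of 40 mm (1.0 is 40 mm), then the turn, a rotation vector about the tool's x, y, z in units of 6 degrees (1.0 is 6 degrees), then the closure, from 0 (fully open) to 1 (shut). In form: x y z ax ay az fingers; .... A call has 1 to 8 rows; each row shifts and turns the commanded pose from where the row before left it, along the tool's axes as they then stand; what a row does not reach is not made up. A row lasts 1/12 s, in which the tool goes at most 41.7 mm and 7.16 degrees, less where a joint would pass 70% of its speed; a pose out of reach is approached as far as the arm can. A call is refused whole if a number of a shift passes 1 or a number of a turn 1, either way. A call with a gripper value outside its range is refused whole. The fingers move at their own pace and stop on an object; "grip_force" is the grip in N (left out, the last holds). Time passes only in rows, so rows that do not move let the fingers close. It gives the time, the measured TCP pose, the force, the opening and the grip force at its end, in the units of the state.
- env.sense(): the state, without advancing time (a new reading comes with each control period).
- vision.get_image(name): name is "scene" or "top"; returns a dict with "color" (480x640x3 uint8, red, green, blue), "mtx" (3x3 intrinsics, pixels), "R" (3x3) and "t" (3): a world point X has camera coordinates R X + t. Camera axes: x right, y down, z forward; pixel columns grow to the right and rows downward; lengths in m; the calibration is good to about 2 mm. A picture is of the moment at which its call begins. There is no depth.
- env.sign_off(): hands the job in; it is judged then, once.
Trained networks look in a picture, given as the dict that the camera call returned (one of the last four; its "shot" number tells which), for a name from the list of things; names that differ only in an ending like _2 or _b are one class to them, and where a whole thing is asked for, a point or a joint stands for the part that bears it (a point fixed in the world has none). Each returns a list of dicts, best first, with "score" (0 to 1); they miss things now and then, are a little off and sometimes report something else, mostly with a low value. They report only what shows in the picture. A call takes as long as a camera call.
- vision.recognise(picture, label): "rect" ([centre column, centre row, width, height] in pixels, round what is visible of it).
- vision.mark_of(picture, label): "location" ([column, row] in pixels: a listed point, or the origin of a listed thing).
The state is a dict: "time": time; "joint_pos": joint angles; "joint_velocities": joint speeds; "joint_torque": joint torques, N m; "eef_pos": TCP position; "ee_rot": TCP orientation; "force": force on the tool from outside, world axes, zero at the start; "ft_torque": the same for the moment, N m; "finger_gap": finger opening in m; "grasp_force": force on a finger pad.
Only numpy, scipy, OpenCV 4.12 (cv2) and the standard library are available. Lean on these libraries where they do the work, as an engineer would, in place of code of your own. Each camera call takes 0.05 s, during which the arm holds its last target. There are 200 camera calls.

## Working session

There is one attempt and no reset: what is moved stays moved. The work goes in short steps, Python scripts to look and compute and a tool call to move; the robot and the scene stay as the last step left them, time stands still between calls to the robot, and variables do not carry over. Pictures are saved under pics/ and viewed, at most 14 in all, crops included, and the job is handed in when it is done.

Besides the shell and the picture viewer there is one more tool, called after "Request:" as name(argument=value, ...) on one line, values as JSON. send_rows: Moves the arm, as the interface text tells. Its arguments: {"type":"object","properties":{"deltas":{"type":"string"},"grip_force":{"type":"number"}},"required":["deltas"]}

```bash
ls; mkdir -p pics; cat > h.py <<'E'
import numpy as np, cv2
from cell import env, vision
def snap(n):
    return vision.get_image(n)
def ray(im,px):
    K=np.array(im["mtx"]);R=np.array(im["R"]);t=np.array(im["t"])
    d=R.T@np.linalg.inv(K)@np.array([px[0],px[1],1.0]); return -R.T@t,d
def onz(im,px,z):
    c,d=ray(im,px); return c+d*(z-c[2])/d[2]
def proj(im,X):
    p=np.array(im["mtx"])@(np.array(im["R"])@np.array(X)+np.array(im["t"])); return p[:2]/p[2]
def tri(i1,p1,i2,p2):
    A=[];b=[]
    for im,p in((i1,p1),(i2,p2)):
        c,d=ray(im,p); d=d/np.linalg.norm(d); M=np.eye(3)-np.outer(d,d);A.append(M);b.append(M@c)
    return np.linalg.lstsq(np.vstack(A),np.hstack(b),rcond=None)[0]
E
python3 - <<'E'
from h import *
np.set_printoptions(precision=4,suppress=True)
a=snap("top");b=snap("scene")
for n,i in(("top",a),("scene",b)):
    cv2.imwrite(f"pics/{n}0.png",i["color"][:,:,::-1]); R=np.array(i["R"]);print(n,-R.T@np.array(i["t"]),R[2],i["mtx"][0])
Z=dict(clamp=0,strap_knob=.0825,pawl_tab=.094,pawl_hinge=.068,long_1_mid=.022,short_1_mid=.022,long_tray_in=.004,short_tray_in=.004,tip_tin=0,parts_dish=0,side_cutter=0)
for l,z in Z.items():
    for n,i in(("top",a),("scene",b)):
        for m in vision.mark_of(i,l)[:5]: print(l,n,np.round(m["score"],2),np.round(m["location"],1),onz(i,m["location"],z)[:2])
print(env.sense()["ee_rot"])
E
```

```text
pics
top [0.3445 0.0879 1.1289] [ 0.1619  0.0121 -0.9867] [509.6084   0.     318.5177]
scene [0.1846 0.7437 0.9166] [ 0.3066 -0.603  -0.7364] [499.6637   0.     311.1667]
clamp top 0.62 [244.4 255.9] [0.4912 0.2677]
clamp scene 0.57 [284.5 338.4] [0.4929 0.2646]
strap_knob top 0.55 [280.8 238.9] [0.5156 0.1792]
strap_knob scene 0.95 [293.1 284.1] [0.5125 0.1838]
pawl_tab top 0.69 [238.8 287.9] [0.4136 0.2629]
pawl_tab scene 0.69 [281.7 302.5] [0.5065 0.2431]
pawl_tab scene 0.58 [312.9 327.8] [0.4235 0.2685]
pawl_hinge top 0.83 [234.  308.7] [0.3725 0.2764]
pawl_hinge scene 0.8 [335.3 347.8] [0.3721 0.2747]
long_1_mid top 0.5 [274.4 240.3] [0.5225 0.1986]
long_1_mid top 0.38 [234.  287.5] [0.4193 0.2855]
long_1_mid scene 0.57 [284.9 303.8] [0.5267 0.1992]
long_tray_in top 0.82 [454.8 218.1] [ 0.5728 -0.2044]
long_tray_in scene 0.92 [342.2 192.8] [ 0.5716 -0.206 ]
short_tray_in top 0.79 [456.2 270.2] [ 0.4555 -0.2018]
short_tray_in top 0.31 [246.1 256.8] [0.4886 0.2632]
short_tray_in scene 0.73 [387.3 206.3] [ 0.4424 -0.2105]
tip_tin top 0.91 [315.4 161.7] [0.7086 0.1079]
tip_tin top 0.25 [350.3 216.2] [0.5799 0.0296]
tip_tin scene 0.76 [239.7 251.9] [0.709  0.0991]
parts_dish top 0.64 [348.3 214. ] [0.585 0.034]
parts_dish top 0.25 [248.3 256.3] [0.4902 0.2589]
parts_dish scene 0.81 [297.1 250.1] [0.5858 0.0311]
side_cutter top 0.8 [463.8 334.6] [ 0.3157 -0.2124]
side_cutter scene 0.9 [431.9 221. ] [ 0.3204 -0.2141]
[[-0.9353  0.354  -0.0001]
 [ 0.354   0.9353 -0.    ]
 [ 0.     -0.0001 -1.    ]]
```

```bash
python3 - <<'E'
import cv2
a=cv2.imread("pics/top0.png");cv2.imwrite("pics/top0c.png",cv2.resize(a[130:370,130:530],(800,480),interpolation=cv2.INTER_CUBIC))
a=cv2.imread("pics/scene0.png");cv2.imwrite("pics/scene0c.png",cv2.resize(a[170:410,190:490],(750,600),interpolation=cv2.INTER_CUBIC))
E
```

```text
(no output)
```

View pics/top0c.png

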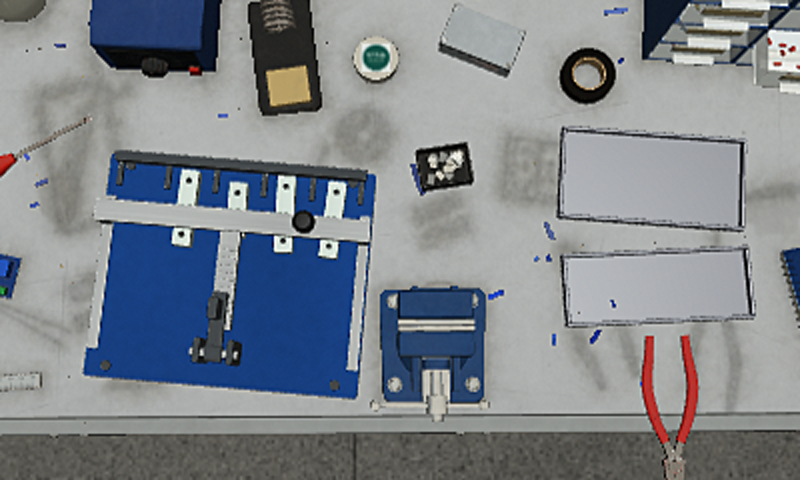

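View pics/scene0c.png

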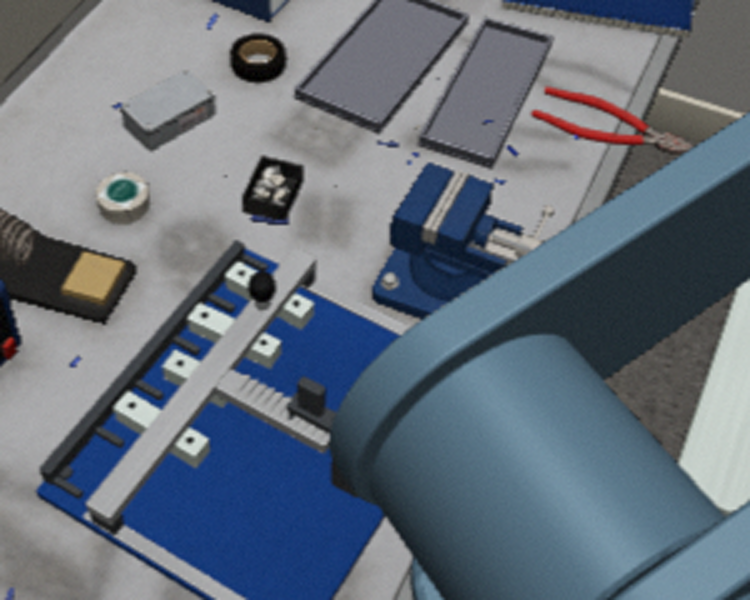

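The top crop (scale 2, offset 130) shows four bars at crop columns 185, 237, 286 and 332. They sit in slots +54, 0, −54 and −108. The one at 237 is the shortest, with the strap's tail behind it. The trays are at right: wide at (652,178), narrow at (655,287). A vise stands at (435,345), between the clamp and the trays.

```bash
cat >> h.py <<'E'
def rot(th): # tool down, y axis at clamp-y direction for yaw th
    c,s=np.cos(th),np.sin(th); return np.array([[-c,-s,0],[-s,c,0],[0,0,-1.]])
def go(pos,th=None):
    from scipy.spatial.transform import Rotation as Ro
    s=env.sense();R=np.array(s["ee_rot"]);p=np.array(s["eef_pos"])
    Rt=R if th is None else rot(th)
    v=Ro.from_matrix(R.T@Rt).as_rotvec(degrees=True)
    # shift expressed in the TARGET tool axes too
    d=np.array(pos)-p
    print("cur-axes",np.round(R.T@d/.04,2),"tgt-axes",np.round(Rt.T@d/.04,2),"turn",np.round(v/6,2),"at",np.round(p,4),"gap",s["finger_gap"],"t",round(s["time"],1))
E
cat > pose.py <<'E'
from h import *
from scipy.optimize import least_squares
np.set_printoptions(precision=4,suppress=True)
a=snap("top")
C=lambda x,y:(130+x/2,130+y/2)
pts=[(C(84,375),(-.150,.150,.012)),(C(356,397),(-.150,-.150,.012)),(C(375,175),(.099,-.150,.012)),
 (C(303,214),None)]
def w(q,P): c,s=np.cos(q[2]),np.sin(q[2]); return np.array([q[0]+c*P[0]-s*P[1],q[1]+s*P[0]+c*P[1],P[2]])
f=lambda q:np.hstack([proj(a,w(q,P))-p for p,P in pts if P])
r=least_squares(f,[.49,.265,-.08]);print(r.x,r.fun)
# trays corners at inner rim z .015 outer? crop
for nm,cs in(("long",[(560,128),(747,142),(744,231),(558,216)]),("short",[(561,256),(748,247),(754,318),(567,327)])):
    Q=np.array([onz(a,C(*c),.015)[:2] for c in cs]);print(nm,Q.mean(0),Q, [np.linalg.norm(Q[i]-Q[i-1]) for i in range(4)],
     np.degrees(np.arctan2(*(Q[0]-Q[1]+Q[3]-Q[2])))) 
E
python3 pose.py
```

```text
[ 0.4917  0.2606 -0.0874] [-0.9528  0.1859  0.4941  0.6918  0.4621 -0.9857]
long [ 0.5674 -0.2041] [[ 0.6264 -0.1042]
 [ 0.6086 -0.3117]
 [ 0.5083 -0.302 ]
 [ 0.5265 -0.0985]] [np.float64(0.10008783976399832), np.float64(0.20834216682551618), np.float64(0.10078292197332234), np.float64(0.2043391788255261)] 5.024508197468146
short [ 0.4474 -0.2041] [[ 0.482  -0.1003]
 [ 0.4905 -0.3053]
 [ 0.4128 -0.3068]
 [ 0.4043 -0.1041]] [np.float64(0.07774085943183089), np.float64(0.205170110804164), np.float64(0.07768186418633638), np.float64(0.2028586627720705)] -2.382956368537934
```

```bash
python3 - <<'E'
from h import *
np.set_printoptions(precision=4,suppress=True)
a=snap("top");b=snap("scene")
q=[.4917,.2606,-.0874]
R=np.array([[np.cos(q[2]),-np.sin(q[2])],[np.sin(q[2]),np.cos(q[2])]])
for l,k in(("pawl_tab",1),("pawl_hinge",0),("strap_knob",0)):
    m=vision.mark_of(a,l);n=vision.mark_of(b,l)
    for x in m[:2]:
        for y in n[:2]:
            X=tri(a,x["location"],b,y["location"]);print(l,x["score"],y["score"],X,R.T@(X[:2]-q[:2]))
for X in([-.0755,0,.094],[-.1205,0,.068]):
    w=np.r_[R@X[:2]+q[:2],X[2]];print(w,proj(a,w),proj(b,w))
c=a["color"][250:320,200:270,::-1];d=b["color"][280:350,275:345,::-1]
cv2.imwrite("pics/pawl.png",np.hstack([cv2.resize(i,None,fx=5.6,fy=5.6,interpolation=cv2.INTER_CUBIC) for i in(c,d)]))
go([.4172,.268,.2],-.0874)
E
```

```text
pawl_tab 0.81 0.79 [0.4194 0.2674 0.1003] [-0.0726  0.0005]
pawl_tab 0.64 0.79 [0.3935 0.2694 0.1154] [-0.0986  0.0002]
pawl_hinge 0.57 0.63 [0.3791 0.2703 0.0681] [-0.1131 -0.0002]
strap_knob 0.94 0.67 [0.5124 0.1827 0.0832] [ 0.0274 -0.0758]
[0.4165 0.2672 0.094 ] [236.7226 286.4839] [316.466  328.6894]
[0.3717 0.2711 0.068 ] [236.5377 309.09  ] [336.2757 346.453 ]
cur-axes [-7.38 -4.42  0.97] tgt-axes [-5.91 -6.25  0.97] turn [-0.   -0.   -2.62] at [0.2035 0.5378 0.2387] gap 0.0880953848246266 t 1.6
```

View pics/pawl.png

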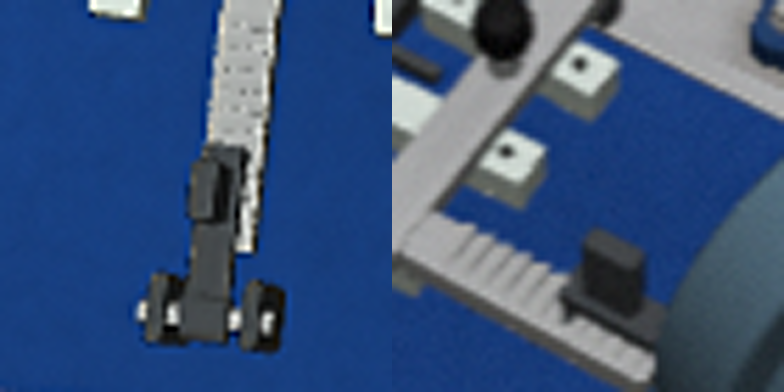

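```bash
python3 - <<'E'
from h import *
a=snap("top");b=snap("scene")
print(onz(a,(237,283.4),.104),onz(b,(275+(617-392)/5.6,280+247/5.6),.106),tri(a,(237,283.4),b,(275+(617-392)/5.6,280+247/5.6)))
go([.418,.267,.2],-.0874)
E
```

```text
[0.42198575 0.26502542 0.104     ] [0.41986977 0.26601967 0.106     ] [0.42127247 0.26484797 0.10375517]
cur-axes [-7.41 -4.43  0.97] tgt-axes [-5.93 -6.28  0.97] turn [-0.   -0.   -2.62] at [0.2035 0.5378 0.2387] gap 0.08814704986448664 t 1.8
```

Request:
send_rows(deltas="0 0 0 0 0 -0.9 0; 0 0 0 0 0 -0.9 0; 0 0 0 0 0 -0.82 0; -0.95 -0.95 0 0 0 0 0.7; -0.95 -0.95 0 0 0 0 0.7; -0.95 -0.95 0 0 0 0 0.7; -0.95 -0.95 0 0 0 0 0.7; -0.9 -0.95 0 0 0 0 0.7", grip_force=25)

```text
time: 2.42
eef_pos: [0.3374, 0.3761, 0.2389]
ee_rot: [[-0.996, 0.087, 0.001], [0.087, 0.996, 0.0], [-0.001, 0.0, -1.0]]
force: [0.3, 0.7, -0.3]
finger_gap: 0.0567
grasp_force: 0.0
```

```bash
python3 - <<'E'
from h import *
go([.419,.266,.077],-.0874)
E
```

```text
cur-axes [-2.27 -2.57  4.05] tgt-axes [-2.27 -2.56  4.05] turn [0.   0.   0.01] at [0.3374 0.3761 0.2389] gap 0.05665221836390484 t 2.4
```

Request:
send_rows(deltas="-0.8 -0.9 0 0 0 0 0.7; -0.8 -0.9 0 0 0 0 0.7; -0.67 -0.77 0.5 0 0 0 0.7; 0 0 0.9 0 0 0 0.7; 0 0 0.9 0 0 0 0.7; 0 0 0.6 0 0 0 0.7; 0 0 0 0 0 0 0.7; 0 0 0 0 0 0 0.7")

```text
time: 3.08
eef_pos: [0.4075, 0.28, 0.1238]
ee_rot: [[-0.996, 0.088, -0.003], [0.088, 0.996, -0.001], [0.003, -0.001, -1.0]]
force: [-0.1, 0.0, 0.8]
finger_gap: 0.0266
grasp_force: 0.0
```

```bash
python3 - <<'E'
from h import *
go([.419,.266,.077],-.0874)
b=snap("scene");a=snap("top")
c=a["color"][240:320,190:270,::-1];d=b["color"][260:340,265:345,::-1]
cv2.imwrite("pics/p1.png",np.hstack([cv2.resize(i,(400,400),interpolation=cv2.INTER_CUBIC) for i in(c,d)]))
E
```

```text
cur-axes [-0.32 -0.32  1.17] tgt-axes [-0.32 -0.32  1.17] turn [-0.01 -0.02 -0.  ] at [0.4075 0.28   0.1238] gap 0.02662305708627214 t 3.1
```

View pics/p1.png

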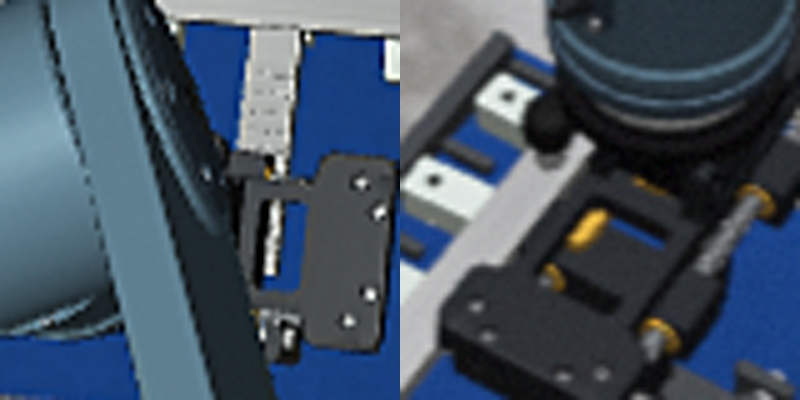

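The gripper blocks both views of the tab, so I'll go by the coordinates. The strap and tail are still in place, with the tail at crop (270,110).

Request:
send_rows(deltas="-0.32 -0.34 0 0 0 0 0.7; 0 0 0.5 0 0 0 0.7; 0 0 0.45 0 0 0 0.7; 0 0 0.22 0 0 0 0.7; 0 0 0 0 0 0 0.7; 0 0 0 0 0 0 0.7")

```text
time: 3.68
eef_pos: [0.4204, 0.2661, 0.0787]
ee_rot: [[-0.996, 0.087, 0.001], [0.087, 0.996, 0.0], [-0.001, 0.0, -1.0]]
force: [1.6, 0.6, -0.3]
finger_gap: 0.0266
grasp_force: 0.0
```

Request:
send_rows(deltas="0 0 0 0 0 0 1;0 0 0 0 0 0 1;0 0 0 0 0 0 1;0 0 0 0 0 0 1;0 0 0 0 0 0 1", grip_force=25)

```text
time: 4.1
eef_pos: [0.4206, 0.2659, 0.0786]
ee_rot: [[-0.996, 0.087, 0.002], [0.087, 0.996, 0.001], [-0.002, 0.001, -1.0]]
force: [-0.3, -0.9, 6.3]
finger_gap: 0.0098
grasp_force: 25.0
```

Request:
send_rows(deltas="0.03 0 -0.115 0 -0.95 0 1;0.03 0 -0.115 0 -0.95 0 1;0.03 0 -0.115 0 -0.95 0 1;0.03 0 -0.115 0 -0.95 0 1;0 0 0 0 0 0 1")

```text
time: 4.52
eef_pos: [0.4114, 0.2668, 0.0956]
ee_rot: [[-0.916, 0.084, 0.392], [0.078, 0.996, -0.032], [-0.394, 0.001, -0.919]]
force: [5.3, -2.5, -2.0]
finger_gap: 0.0099
grasp_force: 25.0
```

Request:
send_rows(deltas="0.03 0 -0.115 0 -0.95 0 1;0.03 0 -0.115 0 -0.95 0 1;0.03 0 -0.115 0 -0.95 0 1;0.03 0 -0.115 0 -0.95 0 1;0.03 0 -0.115 0 -0.95 0 1;0.03 0 -0.115 0 -0.95 0 1;0 0 0 0 0 0 1;0 0 0 0 0 0 1")

```text
time: 5.18
eef_pos: [0.3898, 0.2656, 0.1546]
ee_rot: [[-0.686, 0.099, 0.72], [0.058, 0.995, -0.082], [-0.725, -0.014, -0.689]]
force: [1.2, 0.9, 0.2]
finger_gap: 0.0005
grasp_force: 0.0
```

```bash
python3 - <<'E'
from h import *
print(np.round(env.sense()["joint_pos"],1))
b=snap("scene");a=snap("top")
for n,i in(("t",a),("s",b)):
    for l in("pawl_tab","pawl_hinge"): print(n,l,[(round(m["score"],2),np.round(m["location"],1)) for m in vision.mark_of(i,l)[:2]])
c=a["color"][230:330,180:280,::-1];d=b["color"][260:360,265:365,::-1]
cv2.imwrite("pics/p2.png",np.hstack([cv2.resize(i,(400,400),interpolation=cv2.INTER_CUBIC) for i in(c,d)]))
E
```

```text
[ 39.8  -5.7 133.1 -65.1  35.3   5. ]
t pawl_tab [(0.52, array([230.1, 309.8]))]
t pawl_hinge [(0.64, array([237.1, 309.3]))]
s pawl_tab [(0.69, array([337.8, 331.1])), (0.55, array([433.2, 222.2]))]
s pawl_hinge []
```

View pics/p2.png

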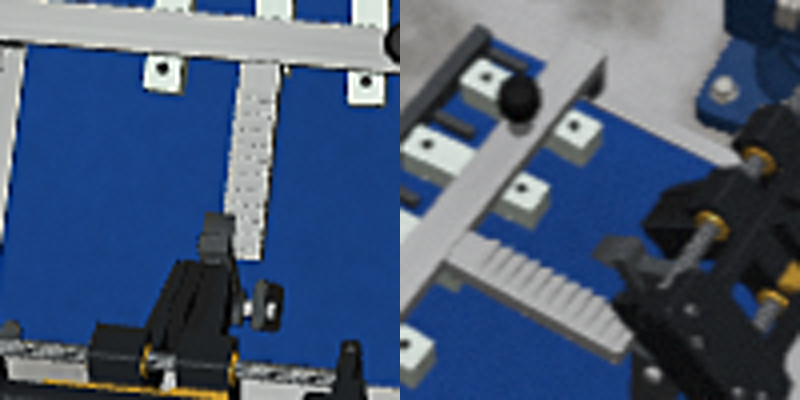

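The pawl is clearly up, its tip at about (215,240) in the left half. The tail, (250,160), is uncovered. The grip has slipped off because joint 4 reached its limit. I'll estimate the pawl angle.

```bash
python3 - <<'E'
from h import *
a=snap("top");b=snap("scene")
print(tri(a,(230.1,309.8),b,(337.8,331.1)))
for th in(.4,.6,.7,.8,.9,1.0,1.1):
    o=[]
    for X in([.045,.026],[.047+.008,.005]):  # tab, approx tip
        r=np.hypot(*X);f=np.arctan2(X[1],X[0])+th
        xc=-.1185+r*np.cos(f);z=.068+r*np.sin(f)
        w=[.4917+.9962*xc,.2606-.0873*xc,z];o+=[proj(a,w).round(1),proj(b,w).round(1)]
    print(th,*o)
E
```

```text
[0.36920798 0.27352459 0.12738604]
0.4 [234.8 291.8] [321.8 327. ] [237.  283.7] [313.9 327.4]
0.6 [233.8 296.1] [325.8 327.5] [235.9 286.4] [316.7 326.2]
0.7 [233.4 298.5] [328. 328.] [235.4 288.1] [318.4 325.8]
0.8 [233. 301.] [330.3 328.8] [234.8 290. ] [320.2 325.7]
0.9 [232.6 303.5] [332.7 329.7] [234.3 292.2] [322.3 325.8]
1.0 [232.2 306.2] [335.1 330.8] [233.8 294.5] [324.4 326.1]
1.1 [232.  308.8] [337.6 332. ] [233.3 297. ] [326.8 326.6]
```

Request:
send_rows(deltas="0 0 -0.6 0 0 0 1; 0 0 -0.6 0 0 0 1;0 0 0 0 0 0 1")

```text
time: 5.83
eef_pos: [0.3548, 0.2695, 0.1888]
ee_rot: [[-0.686, 0.1, 0.721], [0.059, 0.995, -0.081], [-0.725, -0.013, -0.688]]
force: [0.5, -0.2, -0.0]
finger_gap: 0.0006
grasp_force: 0.0
```

Request:
send_rows(deltas="0 0 -0.5 0 0.9 0 0.7;0 0 0 0 0.9 0 0.7;0 0 0 0 0.9 0 0.7;0 0 0 0 0.9 0 0.7;0 0 0 0 0.9 0 0.7;0 0 0 0 0.9 0 0.7;0 0 0 0 0.9 0 0.7;0 0 0 0 0.9 0 0.7")

```text
time: 6.5
eef_pos: [0.3454, 0.2687, 0.1982]
ee_rot: [[-0.992, 0.105, 0.07], [0.104, 0.994, -0.024], [-0.073, -0.016, -0.997]]
force: [0.1, 0.5, 0.2]
finger_gap: 0.0267
grasp_force: 0.0
```

```bash
python3 - <<'E'
from h import *
go([.42,.4,.2],-.0874)
b=snap("scene");a=snap("top")
for n,i in(("t",a),("s",b)):
    for l in("pawl_tab","pawl_hinge"): print(n,l,[(round(m["score"],2),np.round(m["location"],1)) for m in vision.mark_of(i,l)[:2]])
E
```

```text
cur-axes [-1.51  3.46  0.01] tgt-axes [-1.57  3.43 -0.05] turn [-0.16  0.69 -0.17] at [0.3454 0.2687 0.1982] gap 0.026706360370666003 t 6.5
t pawl_tab [(0.45, array([233. , 308.3])), (0.42, array([317.4, 157.9]))]
t pawl_hinge [(0.51, array([237.6, 305.2]))]
s pawl_tab [(0.7, array([343.3, 194.4])), (0.51, array([333.5, 331.9]))]
s pawl_hinge [(0.61, array([333.7, 347.3]))]
```

```bash
python3 - <<'E'
from h import *
go([.5135,.182,.14],-.0874)
E
```

```text
cur-axes [-4.33 -1.69  1.8 ] tgt-axes [-4.42 -1.79  1.43] turn [-0.18  0.73 -0.15] at [0.3435 0.2687 0.1972] gap 0.026502017373443394 t 6.8
```

Request:
send_rows(deltas="0 0 0 -0.18 0.73 -0.15 0.45; -0.9 -0.36 0 0 0 0 0.45; -0.9 -0.36 0 0 0 0 0.45;-0.9 -0.36 0 0 0 0 0.45;-0.9 -0.36 0 0 0 0 0.45;-0.82 -0.35 0 0 0 0 0.45; 0 0 0.8 0 0 0 0.45; 0 0 0.63 0 0 0 0.45")

```text
time: 7.47
eef_pos: [0.5158, 0.1819, 0.1405]
ee_rot: [[-0.996, 0.089, 0.004], [0.089, 0.996, 0.001], [-0.004, 0.001, -1.0]]
force: [-0.4, -0.4, -0.7]
finger_gap: 0.0483
grasp_force: 0.0
```

```bash
python3 - <<'E'
from h import *
go([.5135,.182,.056],-.0874)
E
```

```text
cur-axes [ 0.07 -0.    2.11] tgt-axes [ 0.06 -0.    2.11] turn [ 0.01  0.03 -0.01] at [0.5158 0.1819 0.1405] gap 0.04830116056151003 t 7.5
```

Request:
send_rows(deltas="0.06 0 0.8 0 0 0 0.45; 0 0 0.8 0 0 0 0.45; 0 0 0.5 0 0 0 0.45; 0 0 0 0 0 0 1; 0 0 0 0 0 0 1; 0 0 0 0 0 0 1; 0 0 0 0 0 0 1; 0 0 0 0 0 0 1")

```text
time: 8.13
eef_pos: [0.5102, 0.1776, 0.0567]
ee_rot: [[-0.996, 0.085, -0.004], [0.085, 0.996, -0.009], [0.004, -0.009, -1.0]]
force: [-3.5, -28.6, -6.6]
finger_gap: 0.0229
grasp_force: 25.1
```

Request:
send_rows(deltas="0.2 0 0 0 0 0 1; 0.2 0 0 0 0 0 1; 0.2 0 0 0 0 0 1; 0.2 0 0 0 0 0 1; 0.2 0 0 0 0 0 1; 0.2 0 0 0 0 0 1; 0.2 0 0 0 0 0 1; 0 0 0 0 0 0 1")

```text
time: 8.8
eef_pos: [0.4552, 0.1827, 0.0568]
ee_rot: [[-0.996, 0.085, -0.0], [0.085, 0.996, -0.008], [-0.0, -0.008, -1.0]]
force: [1.5, -27.6, -13.0]
finger_gap: 0.0227
grasp_force: 25.2
```

Request:
send_rows(deltas="0.06 0 0 0 0 0 1; 0 0 0 0 0 0 0.45; 0 0 0 0 0 0 0.45; 0 0 0 0 0 0 0.45; 0 0 -0.8 0 0 0 0.45; 0 0 -0.8 0 0 0 0.45; 0 0 -0.8 0 0 0 0.45; 0 0 -0.8 0 0 0 0.45")

```text
time: 9.47
eef_pos: [0.4538, 0.1884, 0.1879]
ee_rot: [[-0.996, 0.086, 0.002], [0.086, 0.996, 0.002], [-0.002, 0.002, -1.0]]
force: [1.6, 0.2, -0.1]
finger_gap: 0.0485
grasp_force: 0.0
```

Request:
send_rows(deltas="0 -0.9 0 0 0 0 0.45; 0 -0.9 0 0 0 0 0.45; 0 -0.9 0 0 0 0 0.45; 0 -0.9 0 0 0 0 0.45; 0 0 0 0 0 0 0.45")

```text
time: 9.88
eef_pos: [0.4417, 0.04, 0.1865]
ee_rot: [[-0.996, 0.091, 0.003], [0.091, 0.996, -0.001], [-0.003, -0.001, -1.0]]
force: [0.6, 0.6, -0.3]
finger_gap: 0.0485
grasp_force: 0.0
```

```bash
python3 - <<'E'
from h import *
b=snap("scene");a=snap("top")
for n,i in(("t",a),("s",b)):
    cv2.imwrite(f"pics/{n}3.png",i["color"][:,:,::-1])
    for l in("pawl_tab","strap_knob"): print(n,l,[(round(m["score"],2),np.round(m["location"],1)) for m in vision.mark_of(i,l)[:2]])
c=a["color"][170:330,160:360,::-1]
cv2.imwrite("pics/t3c.png",cv2.resize(c,(750,600),interpolation=cv2.INTER_CUBIC))
go([.5135,.182,.056],-.0874)
E
```

```text
t pawl_tab [(0.74, array([231.5, 309.4]))]
t strap_knob [(0.6, array([278.2, 265.9])), (0.33, array([346.8, 216.2]))]
s pawl_tab [(0.72, array([335.9, 330.5]))]
s strap_knob [(0.86, array([316.3, 294.8]))]
cur-axes [-1.51  3.55  3.23] tgt-axes [-1.5   3.55  3.22] turn [ 0.02 -0.    0.02] at [0.4411 0.0456 0.1849] gap 0.04862023718967508 t 10.2
```

View pics/t3c.png

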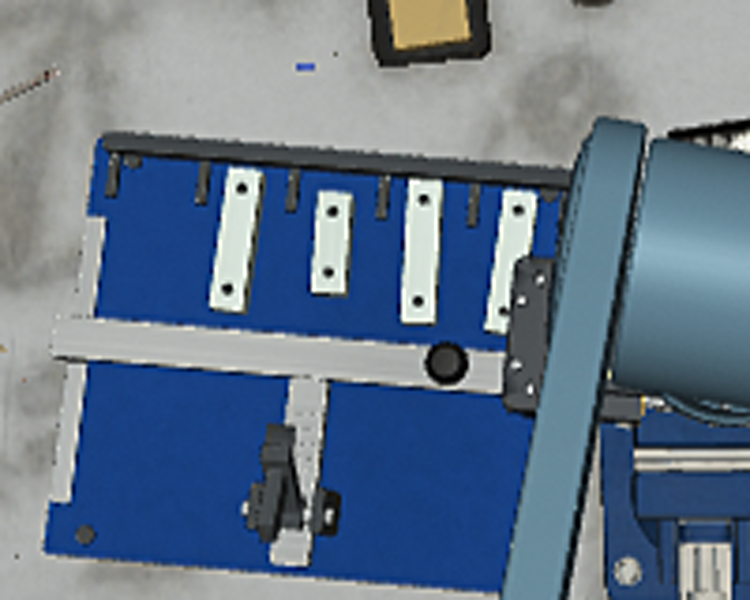

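The strap is fully back, at crop row 350, and the pawl is up. All four bars are free, centred at about (236,240), (330,243), (421,251) and (510,262). Three are long and one is short.

```bash
cat > bars.py <<'E'
from h import *
def bars(a,zt,roi):
    im=a["color"].astype(int); m=((im.min(2)>185)).astype(np.uint8)
    n,L,S,_=cv2.connectedComponentsWithStats(m); out=[]
    for k in range(1,n):
        x,y,w,h,A=S[k]
        if not(roi[0]<x+w/2<roi[1] and roi[2]<y+h/2<roi[3]) or A<60: continue
        ct,_=cv2.findContours((L==k).astype(np.uint8),0,2)
        P=np.array([onz(a,p[0],zt)[:2] for p in max(ct,key=len)],np.float32)
        (c,s,an)=cv2.minAreaRect(P*1000); B=cv2.boxPoints((c,s,an))
        e=max((B[1]-B[0],B[2]-B[1]),key=np.linalg.norm); e=e*np.sign(e[0])
        out.append((np.array(c)/1000,sorted(np.round(s)),float(np.arctan2(e[1],e[0]))))
    return out
if __name__=="__main__":
    a=snap("top")
    for b in bars(a,.032,(190,320,190,262)): print(np.round(b[0],4),b[1],round(b[2],3))
E
python3 bars.py; python3 - <<'E'
from h import *
a=snap("top");C=lambda x,y:(160+x/3.75,170+y/3.75)
for p,q in(((242,188),(227,289)),((332,211),(328,272)),((423,199),(418,301)),((517,209),(502,311))):
    P,Q=onz(a,C(*p),.032),onz(a,C(*q),.032);d=P-Q;print(((P+Q)/2).round(4),np.linalg.norm(d).round(4),np.arctan2(d[1],d[0]).round(3))
go([.5135,.182,.056],-.0874)
E
```

```text
[0.5376 0.3122] [np.float64(19.0), np.float64(83.0)] -0.109
[0.5296 0.2034] [np.float64(19.0), np.float64(83.0)] -0.047
[0.5352 0.2561] [np.float64(19.0), np.float64(58.0)] -0.052
[0.5234 0.1509] [np.float64(19.0), np.float64(82.0)] -0.137
[0.5367 0.3114 0.032 ] 0.0603 -0.121
[0.5344 0.2555 0.032 ] 0.0361 -0.048
[0.5291 0.2026 0.032 ] 0.0603 -0.039
[0.5228 0.1507 0.032 ] 0.0607 -0.143
cur-axes [-1.52  3.55  3.22] tgt-axes [-1.51  3.56  3.21] turn [ 0.02 -0.01  0.02] at [0.441  0.0455 0.1846] gap 0.048596432935563635 t 10.3
```

```bash
python3 - <<'E'
from h import *
go([.5235,.151,.0148],-.13)
E
```

```text
cur-axes [-1.83  2.8   4.25] tgt-axes [-1.7   2.88  4.24] turn [ 0.02 -0.01  0.43] at [0.441  0.0455 0.1846] gap 0.048596432935563635 t 10.3
```

Request:
send_rows(deltas="0 0 0 0.02 -0.01 0.43 0.6; -0.5 0.8 0 0 0 0 0.6; -0.5 0.8 0 0 0 0 0.6; -0.5 0.8 0 0 0 0 0.6; -0.2 0.48 0 0 0 0 0.6; 0 0 0.9 0 0 0 0.6; 0 0 0.9 0 0 0 0.6; 0 0 0 0 0 0 0.6")

```text
time: 10.95
eef_pos: [0.5184, 0.1506, 0.1055]
ee_rot: [[-0.991, 0.13, -0.012], [0.13, 0.992, -0.001], [0.012, -0.003, -1.0]]
force: [-1.9, 0.6, -0.8]
finger_gap: 0.0354
grasp_force: 0.0
```

```bash
python3 - <<'E'
from h import *
go([.5235,.151,.0148],-.13)
E
```

```text
cur-axes [-0.15  0.03  2.27] tgt-axes [-0.13  0.03  2.27] turn [-0.03 -0.11 -0.  ] at [0.5184 0.1506 0.1055] gap 0.03541637267681849 t 10.9
```

Request:
send_rows(deltas="-0.13 0.02 0.7 -0.03 -0.1 0 0.6; 0 0 0.7 0 0 0 0.6; 0 0 0.6 0 0 0 0.6; 0 0 0.25 0 0 0 0.6; 0 0 0 0 0 0 0.6; 0 0 0 0 0 0 0.6")

```text
time: 11.45
eef_pos: [0.5299, 0.1499, 0.0234]
ee_rot: [[-0.991, 0.132, 0.011], [0.132, 0.991, 0.001], [-0.011, 0.003, -1.0]]
force: [-0.2, 0.7, 0.8]
finger_gap: 0.0353
grasp_force: 0.0
```

Request:
send_rows(deltas="0 0 0 0 0 0 1; 0 0 0 0 0 0 1; 0 0 0 0 0 0 1; 0 0 0 0 0 0 1; 0 0 0 0 0 0 1", grip_force=35)

```text
time: 11.87
eef_pos: [0.5309, 0.1497, 0.0243]
ee_rot: [[-0.991, 0.132, 0.014], [0.132, 0.991, 0.001], [-0.014, 0.003, -1.0]]
force: [-1.2, -0.1, 7.0]
finger_gap: 0.0195
grasp_force: 35.0
```

Request:
send_rows(deltas="0 0 0 0 0 0 0.6; 0 0 0 0 0 0 0.6; 0.15 0 0 0.02 0.12 0 0.6; 0 0 0.23 0 0 0 0.6; 0 0 0 0 0 0 0.6; 0 0 0 0 0 0 0.6")

```text
time: 12.37
eef_pos: [0.5232, 0.1505, 0.0125]
ee_rot: [[-0.991, 0.132, -0.002], [0.132, 0.991, 0.001], [0.003, 0.0, -1.0]]
force: [0.3, -1.5, 0.8]
finger_gap: 0.035
grasp_force: 0.2
```

Request:
send_rows(deltas="0 0 0 0 0 0 1; 0 0 0 0 0 0 1; 0 0 0 0 0 0 1; 0 0 0 0 0 0 1; 0 0 0 0 0 0 1")

```text
time: 12.78
eef_pos: [0.5232, 0.1504, 0.0129]
ee_rot: [[-0.991, 0.132, -0.003], [0.132, 0.991, 0.001], [0.003, 0.0, -1.0]]
force: [-0.4, -0.5, -0.9]
finger_gap: 0.0194
grasp_force: 35.0
```

Request:
send_rows(deltas="0 0 -0.4 0 0 0 1; 0 0 -0.6 0 0 0 1; 0 0 -0.9 0 0 0 1; 0 0 -0.9 0 0 0 1; 0 0 -0.9 0 0 0 1; 0 0 0 0 0 0 1; 0 0 0 0 0 0 1")

```text
time: 13.37
eef_pos: [0.5255, 0.1505, 0.1637]
ee_rot: [[-0.991, 0.132, 0.004], [0.132, 0.991, 0.001], [-0.003, 0.002, -1.0]]
force: [-0.8, -0.7, -0.9]
finger_gap: 0.0197
grasp_force: 35.0
```

```bash
python3 - <<'E'
from h import *
go([.5638,-.2643,.009],-.0877)
E
```

```text
cur-axes [ -2.31 -10.16   3.86] tgt-axes [ -1.86 -10.25   3.87] turn [ 0.01  0.03 -0.43] at [0.5255 0.1505 0.1637] gap 0.01967621165850943 t 13.4
```

Request:
send_rows(deltas="0 0 0 0 0 -0.43 1; -0.17 -0.9 0 0 0 0 1; -0.17 -0.9 0 0 0 0 1; -0.17 -0.9 0 0 0 0 1; -0.17 -0.9 0 0 0 0 1; -0.17 -0.9 0 0 0 0 1; -0.17 -0.9 0 0 0 0 1; -0.17 -0.9 0 0 0 0 1")

```text
time: 14.03
eef_pos: [0.5477, -0.1061, 0.1586]
ee_rot: [[-0.996, 0.087, -0.005], [0.087, 0.996, 0.002], [0.006, 0.002, -1.0]]
force: [0.1, 1.6, -1.0]
finger_gap: 0.0198
grasp_force: 35.0
```

Request:
send_rows(deltas="-0.17 -0.9 0 0 0 0 1; -0.17 -0.9 0 0 0 0 1; -0.17 -0.9 0 0 0 0 1; -0.17 -0.9 0 0 0 0 1; 0 0 0 0 0 0 1; 0 0 0 0 0 0 1")

```text
time: 14.53
eef_pos: [0.5624, -0.2519, 0.1582]
ee_rot: [[-0.996, 0.091, -0.005], [0.091, 0.996, 0.003], [0.005, 0.003, -1.0]]
force: [0.3, 0.7, -1.9]
finger_gap: 0.0194
grasp_force: 35.0
```

```bash
python3 - <<'E'
from h import *
go([.5638,-.2643,.009],-.0877)
E
```

```text
cur-axes [-0.08 -0.31  3.73] tgt-axes [-0.06 -0.3   3.73] turn [ 0.02 -0.05 -0.03] at [ 0.5624 -0.2519  0.1582] gap 0.01943250701653776 t 14.5
```

Request:
send_rows(deltas="-0.06 -0.3 0 0 0 0 1; 0 0 0.9 0 0 0 1; 0 0 0.9 0 0 0 1; 0 0 0.9 0 0 0 1; 0 0 0.5 0 0 0 1; 0 0 0.3 0 0 0 1; 0 0 0 0 0 0 1; 0 0 0 0 0 0 1")

```text
time: 15.2
eef_pos: [0.565, -0.2621, 0.0207]
ee_rot: [[-0.996, 0.086, -0.002], [0.086, 0.996, 0.001], [0.003, 0.001, -1.0]]
force: [1.2, -0.2, -0.2]
finger_gap: 0.0197
grasp_force: 35.0
```

```bash
python3 - <<'E'
from h import *
go([.5638,-.2643,.007],-.0877)
E
```

```text
cur-axes [ 0.02 -0.06  0.34] tgt-axes [ 0.02 -0.06  0.34] turn [ 0.01 -0.02  0.01] at [ 0.565  -0.2621  0.0207] gap 0.01967203929480098 t 15.2
```

Request:
send_rows(deltas="0.02 -0.05 0.2 0 0 0 1; 0 0 0.13 0 0 0 1; 0 0 0 0 0 0 1; 0 0 0 0 0 0 0.65; 0 0 0 0 0 0 0.65; 0 0 0 0 0 0 0.65; 0 0 -0.4 0 0 0 0.65; 0 0 -0.9 0 0 0 0.6")

```text
time: 15.87
eef_pos: [0.5607, -0.2626, 0.0556]
ee_rot: [[-0.996, 0.088, -0.009], [0.088, 0.996, 0.006], [0.01, 0.005, -1.0]]
force: [0.3, 0.1, 0.4]
finger_gap: 0.0343
grasp_force: 0.0
```

Request:
send_rows(deltas="0 0 -0.9 0 0 0 0.6; 0 0 -0.9 0 0 0 0.6; 0.16 0.95 0 0 0 0 0.6; 0.16 0.95 0 0 0 0 0.6; 0.16 0.95 0 0 0 0 0.6; 0.16 0.95 0 0 0 0 0.6; 0.16 0.95 0 0 0 0 0.6; 0.16 0.95 0 0 0 0 0.6")

```text
time: 16.53
eef_pos: [0.5455, -0.0327, 0.1324]
ee_rot: [[-0.996, 0.088, -0.001], [0.088, 0.996, 0.0], [0.001, 0.0, -1.0]]
force: [1.9, -0.0, 0.6]
finger_gap: 0.0353
grasp_force: 0.0
```

```bash
cat > look.py <<'E'
from h import *
from bars import bars
a=snap("top")
for z,r in((.032,(190,320,190,262)),(.024,(405,510,185,300))):
    for b in bars(a,z,r): print("clamp" if z>.03 else "tray",np.round(b[0],4),b[1],round(b[2],3))
E
python3 look.py; python3 -c "
from h import *
go([.5292,.203,.02],-.045)"
```

```text
clamp [0.6175 0.2818] [np.float64(48.0), np.float64(157.0)] 1.478
clamp [0.5376 0.3123] [np.float64(19.0), np.float64(83.0)] -0.117
clamp [0.5296 0.2034] [np.float64(19.0), np.float64(83.0)] -0.047
clamp [0.5352 0.2561] [np.float64(19.0), np.float64(58.0)] -0.057
tray [ 0.5653 -0.2623] [np.float64(19.0), np.float64(85.0)] -0.098
tray [ 0.5383 -0.1183] [np.float64(18.0), np.float64(29.0)] 1.563
tray [ 0.5009 -0.2202] [np.float64(24.0), np.float64(66.0)] 1.563
tray [ 0.4545 -0.1906] [np.float64(40.0), np.float64(96.0)] -0.615
cur-axes [0.85 5.66 2.83] tgt-axes [0.63 5.71 2.8 ] turn [ 0.04 -0.03 -0.38] at [ 0.5442 -0.0261  0.132 ] gap 0.03521938334663056 t 16.6
```

Request:
send_rows(deltas="0 0 0 0 0 -0.38 0.6; 0.1 0.95 0 0 0 0 0.6; 0.1 0.95 0 0 0 0 0.6; 0.1 0.95 0 0 0 0 0.6; 0.1 0.95 0 0 0 0 0.6; 0.1 0.95 0 0 0 0 0.6; 0.1 0.95 0 0 0 0 0.6; 0 0 0 0 0 0 0.6")

```text
time: 17.25
eef_pos: [0.5318, 0.2004, 0.1327]
ee_rot: [[-0.999, 0.043, -0.001], [0.043, 0.999, 0.003], [0.001, 0.003, -1.0]]
force: [-0.3, 0.1, 0.1]
finger_gap: 0.0353
grasp_force: 0.0
```

Request:
send_rows(deltas="0 0 0.9 0 0 0 0.6; 0 0 0.7 0 0 0 0.6; 0 0 0 0 0 0 0.6; 0 0 0 0 0 0 0.6")

```text
time: 17.58
eef_pos: [0.5313, 0.1941, 0.067]
ee_rot: [[-0.999, 0.048, -0.005], [0.048, 0.999, 0.0], [0.005, -0.0, -1.0]]
force: [-0.3, -0.1, 1.1]
finger_gap: 0.0355
grasp_force: 0.0
```

```bash
python3 -c "
from h import *
go([.5294,.203,.013],-.045)"
```

```text
cur-axes [0.05 0.22 1.35] tgt-axes [0.06 0.22 1.35] turn [-0.   -0.05 -0.03] at [0.5313 0.1941 0.067 ] gap 0.035461251751466534 t 17.6
```

Request:
send_rows(deltas="0.05 0.22 0 0 0 0 0.6; 0 0 0.7 0 0 0 0.6; 0 0 0.64 0 0 0 0.6; 0 0 0 0 0 0 0.6; 0 0 0 0 0 0 0.6; 0 0 0 0 0 0 0.6")

```text
time: 18.08
eef_pos: [0.5321, 0.2039, 0.0164]
ee_rot: [[-0.999, 0.048, 0.0], [0.048, 0.999, 0.001], [-0.0, 0.001, -1.0]]
force: [-0.5, -0.0, 0.3]
finger_gap: 0.0352
grasp_force: 0.0
```

Request:
send_rows(deltas="0 0 0 0 0 0 1; 0 0 0 0 0 0 1; 0 0 0 0 0 0 1; 0 0 0 0 0 0 1; 0 0 0 0 0 0 1")

```text
time: 18.5
eef_pos: [0.5317, 0.2036, 0.0157]
ee_rot: [[-0.999, 0.048, -0.0], [0.048, 0.999, 0.001], [0.0, 0.001, -1.0]]
force: [-1.3, -1.4, 7.1]
finger_gap: 0.0198
grasp_force: 35.0
```

Request:
send_rows(deltas="0 0 -0.4 0 0 0 1; 0 0 -0.6 0 0 0 1; 0 0 -0.9 0 0 0 1; 0 0 -0.9 0 0 0 1; 0 0 -0.6 0 0 0 1; 0 0 0 0 0 0.38 1; 0 0 0 0 0 0 1")

```text
time: 19.08
eef_pos: [0.5323, 0.2038, 0.1528]
ee_rot: [[-0.996, 0.089, 0.002], [0.089, 0.996, 0.001], [-0.002, 0.002, -1.0]]
force: [-0.2, 0.1, -0.9]
finger_gap: 0.0198
grasp_force: 35.0
```

```bash
python3 - <<'E'
from h import *
go([.571,-.2045,.009],-.0877)
E
```

```text
cur-axes [ -1.86 -10.09   3.58] tgt-axes [ -1.86 -10.08   3.59] turn [ 0.02  0.02 -0.01] at [0.5323 0.2038 0.1528] gap 0.019820591367538866 t 19.1
```

Request:
send_rows(deltas="-0.17 -0.92 0 0 0 0 1; -0.17 -0.92 0 0 0 0 1; -0.17 -0.92 0 0 0 0 1; -0.17 -0.92 0 0 0 0 1; -0.17 -0.92 0 0 0 0 1; -0.17 -0.92 0 0 0 0 1; -0.17 -0.92 0 0 0 0 1; -0.17 -0.92 0 0 0 0 1")

```text
time: 19.75
eef_pos: [0.5584, -0.096, 0.1487]
ee_rot: [[-0.996, 0.086, -0.004], [0.086, 0.996, 0.002], [0.004, 0.001, -1.0]]
force: [1.2, -0.5, -1.1]
finger_gap: 0.0195
grasp_force: 35.0
```

Request:
send_rows(deltas="-0.17 -0.92 0 0 0 0 1; -0.17 -0.92 0 0 0 0 1; -0.17 -0.92 0 0 0 0 1; 0 0 0 0 0 0 1; 0 0 0.9 0 0 0 1; 0 0 0.9 0 0 0 1; 0 0 0 0 0 0 1; 0 0 0 0 0 0 1")

```text
time: 20.42
eef_pos: [0.5675, -0.2044, 0.075]
ee_rot: [[-0.996, 0.087, -0.009], [0.087, 0.996, 0.005], [0.009, 0.004, -1.0]]
force: [-0.2, -1.3, 0.3]
finger_gap: 0.0197
grasp_force: 35.0
```

```bash
python3 - <<'E'
from h import *
go([.571,-.2045,.009],-.0877)
E
```

```text
cur-axes [-0.1  -0.    1.65] tgt-axes [-0.09  0.01  1.65] turn [ 0.04 -0.09  0.01] at [ 0.5675 -0.2044  0.075 ] gap 0.01974056870813393 t 20.4
```

Request:
send_rows(deltas="-0.06 0 0.8 0 0 0 1; 0 0 0.5 0 0 0 1; 0 0 0.2 0 0 0 1; 0 0 0.13 0 0 0 1; 0 0 0 0 0 0 1; 0 0 0 0 0 0 1")

```text
time: 20.92
eef_pos: [0.5734, -0.2068, 0.0145]
ee_rot: [[-0.996, 0.087, 0.0], [0.087, 0.996, -0.0], [-0.0, -0.0, -1.0]]
force: [0.5, 0.1, 0.1]
finger_gap: 0.0198
grasp_force: 35.0
```

Request:
send_rows(deltas="0 0 0 0 0 0 0.6; 0 0 0 0 0 0 0.6; 0 0 0 0 0 0 0.6; 0 0 -0.4 0 0 0 0.6; 0 0 -0.9 0 0 0 0.6; 0 0 -0.9 0 0 0 0.6; 0 0 -0.9 0 0 0 0.6; 0 0 0 0 0 0 0.6")

```text
time: 21.58
eef_pos: [0.577, -0.209, 0.1458]
ee_rot: [[-0.996, 0.087, 0.01], [0.087, 0.996, -0.006], [-0.01, -0.006, -1.0]]
force: [1.1, -1.1, 0.4]
finger_gap: 0.0357
grasp_force: 0.0
```

```bash
python3 -c "
from h import *
go([.5352,.2558,.013],-.053)"
```

```text
cur-axes [ 2.09 11.5   3.24] tgt-axes [ 1.66 11.55  3.32] turn [-0.05  0.1  -0.33] at [ 0.577  -0.209   0.1458] gap 0.035650918939181514 t 21.6
```

Request:
send_rows(deltas="0.14 0.94 0 0 0 0 0.6; 0.14 0.94 0 0 0 0 0.6; 0.14 0.94 0 0 0 0 0.6; 0.14 0.94 0 0 0 0 0.6; 0.14 0.94 0 0 0 0 0.6; 0.14 0.94 0 0 0 0 0.6; 0.14 0.94 0 0 0 0 0.6; 0.14 0.94 0 0 0 -0.33 0.6")

```text
time: 22.25
eef_pos: [0.5541, 0.0988, 0.1376]
ee_rot: [[-0.999, 0.053, -0.001], [0.053, 0.999, 0.001], [0.001, 0.001, -1.0]]
force: [1.0, -1.1, 0.5]
finger_gap: 0.0354
grasp_force: 0.0
```

Request:
send_rows(deltas="0.14 0.94 0 0 0 0 0.6; 0.14 0.94 0 0 0 0 0.6; 0.14 0.94 0 0 0 0 0.6; 0.1 0.9 0 0 0 0 0.6; 0 0 0.8 0 0 0 0.6; 0 0 0.8 0 0 0 0.6; 0 0 0 0 0 0 0.6; 0 0 0 0 0 0 0.6")

```text
time: 22.92
eef_pos: [0.5396, 0.2465, 0.0719]
ee_rot: [[-0.999, 0.053, -0.006], [0.053, 0.999, -0.0], [0.006, -0.001, -1.0]]
force: [0.5, -0.0, 0.0]
finger_gap: 0.0348
grasp_force: 0.0
```

```bash
python3 look.py;python3 -c "
from h import *
go([.5352,.2558,.013],-.053)"
```

```text
clamp [0.5069 0.1063] [np.float64(4.0), np.float64(108.0)] -0.114
tray [ 0.5715 -0.2042] [np.float64(20.0), np.float64(82.0)] -0.078
tray [ 0.5653 -0.2623] [np.float64(19.0), np.float64(85.0)] -0.097
tray [ 0.4458 -0.1477] [np.float64(69.0), np.float64(85.0)] -1.532
cur-axes [0.16 0.22 1.52] tgt-axes [0.17 0.22 1.52] turn [ 0.   -0.02 -0.  ] at [0.5414 0.2466 0.0738] gap 0.035351405344666055 t 23.0
```

Request:
send_rows(deltas="0.14 0.22 0 0 0 0 0.6; 0 0 0.8 0 0 0 0.6; 0 0 0.73 0 0 0 0.6; 0 0 0 0 0 0 0.6; 0 0 0 0 0 0 0.6; 0 0 0 0 0 0 0.6")

```text
time: 23.47
eef_pos: [0.5371, 0.2563, 0.0139]
ee_rot: [[-0.999, 0.053, 0.001], [0.053, 0.999, 0.001], [-0.0, 0.001, -1.0]]
force: [0.5, -0.2, -0.1]
finger_gap: 0.0347
grasp_force: 0.0
```

Request:
send_rows(deltas="0 0 0 0 0 0 1; 0 0 0 0 0 0 1; 0 0 0 0 0 0 1; 0 0 0 0 0 0 1; 0 0 0 0 0 0 1")

```text
time: 23.88
eef_pos: [0.5363, 0.256, 0.0128]
ee_rot: [[-0.999, 0.053, -0.001], [0.053, 0.999, 0.001], [0.001, 0.001, -1.0]]
force: [-0.7, -1.1, 6.3]
finger_gap: 0.0198
grasp_force: 35.0
```

Request:
send_rows(deltas="0 0 -0.4 0 0 0 1; 0 0 -0.6 0 0 0 1; 0 0 -0.9 0 0 0 1; 0 0 -0.9 0 0 0 1; 0 0 -0.9 0 0 0 1; 0 0 -0.6 0 0 0 1; 0 0 0 0 0 -0.9 1; 0 0 0 0 0 0 1")

```text
time: 24.55
eef_pos: [0.5373, 0.2561, 0.1862]
ee_rot: [[-0.999, -0.045, 0.002], [-0.045, 0.999, 0.002], [-0.002, 0.002, -1.0]]
force: [0.1, -0.4, -0.9]
finger_gap: 0.0198
grasp_force: 35.0
```

```bash
python3 - <<'E'
from h import *
a=snap("top")
go([.449,-.204,.009],.0416)
c=a["color"][250:310,400:520,::-1]
cv2.imwrite("pics/short.png",cv2.resize(c,None,fx=6,fy=6,interpolation=cv2.INTER_CUBIC))
E
```

```text
cur-axes [  2.64 -11.4    4.38] tgt-axes [  2.66 -11.39   4.38] turn [ 0.01 -0.01 -0.01] at [0.5363 0.2558 0.1844] gap 0.01964858207497011 t 24.6
```

View pics/short.png

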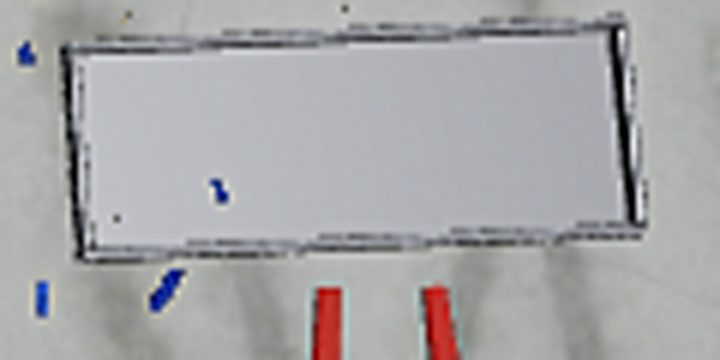

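The narrow tray is empty. Its outer rim corners are at about (62,46), (625,18), (645,232) and (80,262) in the crop.

```bash
python3 - <<'E'
from h import *
a=snap("top")
Q=np.array([onz(a,(400+(x-2.5)/6,250+(y-2.5)/6),.015)[:2] for x,y in((62,46),(625,18),(645,232),(80,262))]);print(Q,Q.mean(0),[np.linalg.norm(Q[i]-Q[i-1]) for i in range(4)])
E
```

```text
[[ 0.48365823 -0.09906176]
 [ 0.49251495 -0.30486095]
 [ 0.41443673 -0.30706496]
 [ 0.40489162 -0.1028534 ]] [ 0.44887538 -0.20346027] [np.float64(0.07885782371062384), np.float64(0.20598967696584222), np.float64(0.07810931499014448), np.float64(0.20443451655400213)]
```

Request:
send_rows(deltas="0.22 -0.94 0 0 0 0 1; 0.22 -0.94 0 0 0 0 1; 0.22 -0.94 0 0 0 0 1; 0.22 -0.94 0 0 0 0 1; 0.22 -0.94 0 0 0 0 1; 0.22 -0.94 0 0 0 0 1; 0.22 -0.94 0 0 0 0 1; 0.22 -0.94 0 0 0 0 1")

```text
time: 25.32
eef_pos: [0.4766, -0.0488, 0.1823]
ee_rot: [[-0.999, -0.039, -0.005], [-0.039, 0.999, 0.002], [0.005, 0.002, -1.0]]
force: [1.9, 0.1, -0.3]
finger_gap: 0.0196
grasp_force: 35.0
```

Request:
send_rows(deltas="0.22 -0.94 0 0 0 0 1; 0.22 -0.94 0 0 0 0 1; 0.22 -0.94 0 0 0 0 1; 0.22 -0.94 0 0 0 0 1; 0 0 0 0 0 0 1; 0 0 0.9 0 0 0 1; 0 0 0.9 0 0 0 1; 0 0 0 0 0 0 1")

```text
time: 25.98
eef_pos: [0.4443, -0.1957, 0.1045]
ee_rot: [[-0.999, -0.038, -0.013], [-0.038, 0.999, 0.01], [0.013, 0.01, -1.0]]
force: [-1.6, 1.2, -2.7]
finger_gap: 0.0198
grasp_force: 35.0
```

```bash
python3 - <<'E'
from h import *
go([.449,-.204,.007],.0416)
E
```

```text
cur-axes [-0.14 -0.24  2.43] tgt-axes [-0.11 -0.21  2.44] turn [ 0.1  -0.12 -0.03] at [ 0.4443 -0.1957  0.1045] gap 0.019771657602638385 t 26.0
```

Request:
send_rows(deltas="-0.06 -0.2 0 0 0 0 1; 0 0 0.8 0 0 0 1; 0 0 0.7 0 0 0 1; 0 0 0 0 0 0 1; 0 0 0 0 0 0 1; 0 0 0 0 0 0 1")

```text
time: 26.48
eef_pos: [0.4534, -0.2081, 0.0541]
ee_rot: [[-0.999, -0.041, 0.0], [-0.041, 0.999, -0.001], [-0.0, -0.001, -1.0]]
force: [0.1, -0.6, -0.6]
finger_gap: 0.0197
grasp_force: 35.0
```

```bash
python3 - <<'E'
from h import *
go([.450,-.204,.0065],.0416)
E
```

```text
cur-axes [0.08 0.11 1.19] tgt-axes [0.08 0.11 1.19] turn [-0.01  0.   -0.  ] at [ 0.4534 -0.2081  0.0541] gap 0.019678195575158295 t 26.5
```

Request:
send_rows(deltas="0.08 0 0 0 0 0 1; 0 0 0.6 0 0 0 1; 0 0 0.4 0 0 0 1; 0 0 0.17 0 0 0 1; 0 0 0 0 0 0 1; 0 0 0 0 0 0 1")

```text
time: 26.98
eef_pos: [0.4493, -0.2078, 0.0062]
ee_rot: [[-0.999, -0.041, -0.001], [-0.041, 0.999, -0.0], [0.001, -0.0, -1.0]]
force: [-0.1, 0.1, 0.5]
finger_gap: 0.0198
grasp_force: 35.0
```

Request:
send_rows(deltas="0 0 0 0 0 0 0.6; 0 0 0 0 0 0 0.6; 0 0 0 0 0 0 0.6; 0 0 -0.4 0 0 0 0.6; 0 0 -0.9 0 0 0 0.6; 0 0 -0.9 0 0 0 0.6; 0 0 -0.9 0 0 0 0.6; 0 0 -0.9 0 0 0 0.6")

```text
time: 27.65
eef_pos: [0.4486, -0.2071, 0.167]
ee_rot: [[-0.999, -0.041, -0.002], [-0.041, 0.999, 0.001], [0.002, 0.001, -1.0]]
force: [0.7, -0.3, -0.7]
finger_gap: 0.0354
grasp_force: 0.0
```

Request:
send_rows(deltas="-0.22 0.94 0 0 0 0.9 0.6; -0.3 0.9 0 0 0 0.6 0.6; -0.15 0.94 0 0 0 0 0.6; -0.15 0.94 0 0 0 0 0.6; -0.15 0.94 0 0 0 0 0.6; -0.15 0.94 0 0 0 0 0.6; -0.15 0.94 0 0 0 0 0.6; -0.1 0.94 0 0 0 0 0.6")

```text
time: 28.32
eef_pos: [0.5303, 0.088, 0.1657]
ee_rot: [[-0.993, 0.115, -0.001], [0.115, 0.993, 0.001], [0.001, 0.0, -1.0]]
force: [-0.1, -0.6, -0.1]
finger_gap: 0.0353
grasp_force: 0.0
```

```bash
python3 look.py;python3 -c "
from h import *
go([.537,.312,.013],-.115)"
```

```text
clamp [0.5376 0.3121] [np.float64(19.0), np.float64(83.0)] -0.108
tray [ 0.5716 -0.2041] [np.float64(19.0), np.float64(82.0)] -0.087
tray [ 0.5623 -0.2926] [np.float64(19.0), np.float64(84.0)] -0.105
tray [ 0.4466 -0.1477] [np.float64(67.0), np.float64(85.0)] -1.53
tray [ 0.4486 -0.2054] [np.float64(19.0), np.float64(59.0)] 0.041
cur-axes [0.46 5.42 3.85] tgt-axes [0.47 5.44 3.82] turn [ 0.04 -0.    0.02] at [0.5308 0.0938 0.1659] gap 0.034855313974141273 t 28.4
```

Request:
send_rows(deltas="0.08 0.95 0 0 0 0 0.6; 0.08 0.95 0 0 0 0 0.6; 0.08 0.95 0 0 0 0 0.6; 0.08 0.95 0 0 0 0 0.6; 0.08 0.95 0 0 0 0 0.6; 0.05 0.7 0 0 0 0 0.6; 0 0 0 0 0 0 0.6; 0 0 0 0 0 0 0.6")

```text
time: 29.03
eef_pos: [0.5367, 0.3057, 0.1652]
ee_rot: [[-0.994, 0.112, -0.002], [0.112, 0.994, 0.0], [0.002, 0.0, -1.0]]
force: [-0.2, -0.7, 0.4]
finger_gap: 0.0353
grasp_force: 0.0
```

Request:
send_rows(deltas="0 0 0.9 0 0 0 0.6; 0 0 0.9 0 0 0 0.6; 0 0 0.6 0 0 0 0.6; 0 0 0 0 0 0 0.6; 0 0 0 0 0 0 0.6; 0 0 0 0 0 0 0.6")

```text
time: 29.53
eef_pos: [0.5384, 0.3041, 0.0711]
ee_rot: [[-0.993, 0.117, 0.0], [0.117, 0.993, 0.001], [-0.0, 0.001, -1.0]]
force: [0.3, -0.4, 0.8]
finger_gap: 0.0352
grasp_force: 0.0
```

```bash
python3 -c "
from h import *
go([.537,.312,.013],-.112)"
```

```text
cur-axes [0.06 0.19 1.45] tgt-axes [0.06 0.19 1.45] turn [ 0.01  0.   -0.05] at [0.5384 0.3041 0.0711] gap 0.03522882825318274 t 29.5
```

Request:
send_rows(deltas="0.04 0.2 0 0 0 0 0.6; 0 0 0.8 0 0 0 0.6; 0 0 0.66 0 0 0 0.6; 0 0 0 0 0 0 0.6; 0 0 0 0 0 0 0.6; 0 0 0 0 0 0 0.6")

```text
time: 30.03
eef_pos: [0.5374, 0.3137, 0.0126]
ee_rot: [[-0.993, 0.115, 0.001], [0.115, 0.993, 0.002], [-0.001, 0.002, -1.0]]
force: [-0.4, -0.4, 0.1]
finger_gap: 0.0355
grasp_force: 0.0
```

Request:
send_rows(deltas="0 0 0 0 0 0 1; 0 0 0 0 0 0 1; 0 0 0 0 0 0 1; 0 0 0 0 0 0 1; 0 0 0 0 0 0 1")

```text
time: 30.45
eef_pos: [0.5372, 0.3129, 0.0125]
ee_rot: [[-0.993, 0.115, 0.0], [0.115, 0.993, 0.001], [-0.0, 0.001, -1.0]]
force: [-0.2, -1.9, 5.5]
finger_gap: 0.0194
grasp_force: 35.7
```

Request:
send_rows(deltas="0 0 -0.4 0 0 0 1; 0 0 -0.6 0 0 0 1; 0 0 -0.9 0 0 0 1; 0 0 -0.9 0 0 0 1; 0 0 -0.9 0 0 0 1; 0 0 0 0 0 -0.28 1; 0 0 0 0 0 0 1; 0 0 0 0 0 0 1")

```text
time: 31.12
eef_pos: [0.536, 0.3128, 0.1588]
ee_rot: [[-0.996, 0.087, -0.002], [0.087, 0.996, 0.001], [0.002, 0.001, -1.0]]
force: [0.2, 0.3, -0.9]
finger_gap: 0.0195
grasp_force: 35.0
```

```bash
python3 -c "
from h import *
go([.5745,-.1447,.008],-.0877)"
```

```text
cur-axes [ -1.96 -11.31   3.76] tgt-axes [ -1.96 -11.31   3.77] turn [ 0.   -0.02  0.01] at [0.536  0.3128 0.1588] gap 0.0194803887961651 t 31.1
```

Request:
send_rows(deltas="-0.16 -0.94 0 0 0 0 1; -0.16 -0.94 0 0 0 0 1; -0.16 -0.94 0 0 0 0 1; -0.16 -0.94 0 0 0 0 1; -0.16 -0.94 0 0 0 0 1; -0.16 -0.94 0 0 0 0 1; -0.16 -0.94 0 0 0 0 1; -0.16 -0.94 0 0 0 0 1")

```text
time: 31.78
eef_pos: [0.5598, 0.0073, 0.1564]
ee_rot: [[-0.996, 0.087, -0.006], [0.087, 0.996, 0.002], [0.006, 0.001, -1.0]]
force: [1.3, -0.5, -1.0]
finger_gap: 0.0198
grasp_force: 35.0
```

Request:
send_rows(deltas="-0.16 -0.94 0 0 0 0 1; -0.16 -0.94 0 0 0 0 1; -0.16 -0.94 0 0 0 0 1; -0.16 -0.94 0 0 0 0 1; 0 0 0.9 0 0 0 1; 0 0 0.9 0 0 0 1; 0 0 0 0 0 0 1; 0 0 0 0 0 0 1")

```text
time: 32.45
eef_pos: [0.5707, -0.1419, 0.0829]
ee_rot: [[-0.996, 0.087, -0.01], [0.087, 0.996, 0.005], [0.01, 0.004, -1.0]]
force: [-1.2, 0.7, -0.2]
finger_gap: 0.0194
grasp_force: 35.0
```

```bash
python3 - <<'E'
from h import *
go([.5745,-.1447,.0065],-.0877)
E
```

```text
cur-axes [-0.12 -0.07  1.91] tgt-axes [-0.1  -0.06  1.91] turn [ 0.04 -0.1   0.  ] at [ 0.5707 -0.1419  0.0829] gap 0.0193618566632631 t 32.5
```

Request:
send_rows(deltas="-0.05 0 0.8 0 0 0 1; 0 0 0.5 0 0 0 1; 0 0 0.3 0 0 0 1; 0 0 0.2 0 0 0 1; 0 0 0 0 0 0 1; 0 0 0 0 0 0 1; 0 0 0 0 0 0 1")

```text
time: 33.03
eef_pos: [0.577, -0.1438, 0.0161]
ee_rot: [[-0.996, 0.086, 0.0], [0.086, 0.996, -0.0], [-0.0, -0.0, -1.0]]
force: [-0.3, 0.1, -1.0]
finger_gap: 0.0198
grasp_force: 35.0
```

```bash
python3 - <<'E'
from h import *
go([.5745,-.1447,.0065],-.0877)
E
```

```text
cur-axes [ 0.06 -0.03  0.24] tgt-axes [ 0.06 -0.03  0.24] turn [-0.    0.    0.02] at [ 0.577  -0.1438  0.0161] gap 0.019754398746065764 t 33.0
```

Request:
send_rows(deltas="0.06 -0.03 0 0 0 0 1; 0 0 0.24 0 0 0 1; 0 0 0 0 0 0 1; 0 0 0 0 0 0 0.6; 0 0 0 0 0 0 0.6; 0 0 0 0 0 0 0.6; 0 0 -0.4 0 0 0 0.6; 0 0 -0.9 0 0 0 0.6")

```text
time: 33.7
eef_pos: [0.5696, -0.1428, 0.0527]
ee_rot: [[-0.996, 0.087, -0.011], [0.086, 0.996, 0.005], [0.011, 0.004, -1.0]]
force: [-0.1, -0.3, 0.2]
finger_gap: 0.0351
grasp_force: 0.0
```

Request:
send_rows(deltas="0 0 -0.9 0 0 0 0.6; 0 0 -0.9 0 0 0 0.6; 0 0 -0.9 0 0 0 0.6; 0.4 0.9 0 0 0 0 0.5; 0.4 0.9 0 0 0 0 0.5; 0.4 0.9 0 0 0 0 0.5; 0.4 0.9 0 0 0 0 0.5; 0 0 0 0 0 0 0.45")

```text
time: 34.37
eef_pos: [0.5193, 0.0101, 0.1647]
ee_rot: [[-0.997, 0.082, -0.004], [0.082, 0.997, 0.003], [0.005, 0.003, -1.0]]
force: [-0.2, 1.1, -0.0]
finger_gap: 0.0473
grasp_force: 0.0
```

```bash
python3 look.py;python3 - <<'E'
from h import *
a=snap("top");b=snap("scene")
for n,i in(("t",a),("s",b)):
    print(n,[(round(m["score"],2),np.round(m["location"],1)) for m in vision.mark_of(i,"strap_knob")[:1]])
go([.4577,.188,.0565],-.0874)
c=a["color"][185:325,150:520,::-1];d=b["color"][165:265,290:430,::-1]
cv2.imwrite("pics/tr.png",np.vstack([cv2.resize(c,(700,265)),cv2.resize(d,(469,335),interpolation=cv2.INTER_CUBIC) if 0 else cv2.copyMakeBorder(cv2.resize(d,(469,335),interpolation=cv2.INTER_CUBIC),0,0,0,231,0)]))
E
```

```text
clamp [0.6012 0.3096] [np.float64(10.0), np.float64(85.0)] 1.478
clamp [0.49   0.1054] [np.float64(13.0), np.float64(79.0)] -0.2
tray [ 0.5715 -0.2042] [np.float64(20.0), np.float64(82.0)] -0.078
tray [ 0.5673 -0.2945] [np.float64(22.0), np.float64(94.0)] -0.109
tray [ 0.5125 -0.1969] [np.float64(7.0), np.float64(109.0)] 1.53
tray [ 0.4518 -0.2061] [np.float64(29.0), np.float64(66.0)] -0.158
tray [ 0.4465 -0.1603] [np.float64(68.0), np.float64(69.0)] -1.52
t [(0.74, array([278.3, 268.2]))]
s [(0.95, array([313.6, 297.2]))]
cur-axes [2.02 4.45 2.72] tgt-axes [2.02 4.45 2.72] turn [ 0.   -0.01  0.  ] at [0.5228 0.0034 0.1652] gap 0.048454299782434734 t 34.6
```

View pics/tr.png

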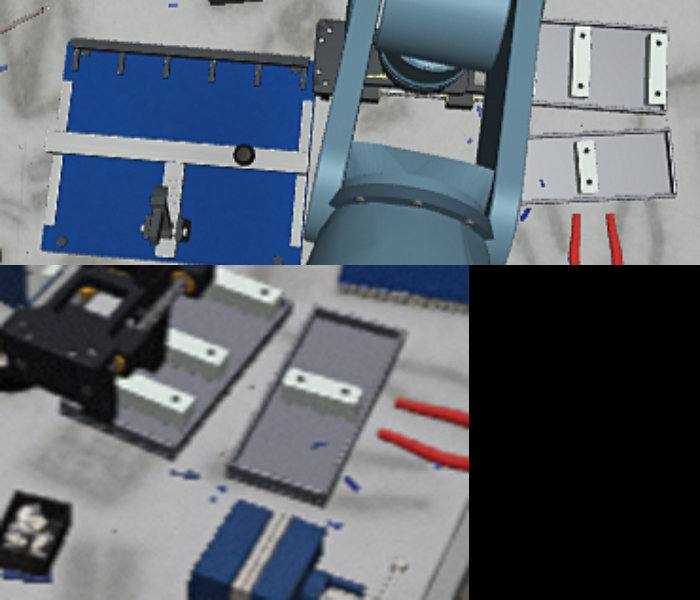

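The clamp is empty with the strap back; the knob is at (245,155) in the upper view. All the bars visible in the trays lie flat. The knocked one, at (655,68), rests close to the far wall. Next I close the strap.

Request:
send_rows(deltas="0.4 0.89 0 0 0 0 0.45; 0.4 0.89 0 0 0 0 0.45; 0.4 0.89 0 0 0 0 0.45; 0.4 0.89 0 0 0 0 0.45; 0.42 0.89 0 0 0 0 0.45; 0 0 0.8 0 0 0 0.45; 0 0 0 0 0 0 0.45; 0 0 0 0 0 0 0.45")

```text
time: 35.28
eef_pos: [0.4562, 0.1878, 0.1321]
ee_rot: [[-0.996, 0.087, -0.006], [0.087, 0.996, -0.0], [0.006, -0.001, -1.0]]
force: [0.5, 0.5, 0.5]
finger_gap: 0.0482
grasp_force: 0.0
```

```bash
python3 - <<'E'
from h import *
go([.4577,.1875,.0565],-.0874)
E
```

```text
cur-axes [-0.05 -0.    1.89] tgt-axes [-0.04 -0.01  1.89] turn [-0.01 -0.06  0.  ] at [0.4562 0.1878 0.1321] gap 0.048198035027391964 t 35.3
```

Request:
send_rows(deltas="-0.04 0 0.8 0 0 0 0.45; 0 0 0.7 0 0 0 0.45; 0 0 0.36 0 0 0 0.45; 0 0 0 0 0 0 1; 0 0 0 0 0 0 1; 0 0 0 0 0 0 1; 0 0 0 0 0 0 1; 0 0 0 0 0 0 1", grip_force=25)

```text
time: 35.95
eef_pos: [0.4593, 0.1823, 0.0599]
ee_rot: [[-0.996, 0.085, -0.003], [0.085, 0.996, -0.01], [0.002, -0.01, -1.0]]
force: [0.2, -32.1, -2.8]
finger_gap: 0.0228
grasp_force: 24.9
```

Request:
send_rows(deltas="-0.2 0 0 0 0 0 1; -0.2 0 0 0 0 0 1; -0.2 0 0 0 0 0 1; -0.2 0 0 0 0 0 1; -0.2 0 0 0 0 0 1; -0.2 0 0 0 0 0 1; -0.2 0 0 0 0 0 1; -0.1 0 0 0 0 0 1")

```text
time: 36.62
eef_pos: [0.5147, 0.1771, 0.0594]
ee_rot: [[-0.996, 0.087, -0.014], [0.087, 0.996, -0.009], [0.013, -0.011, -1.0]]
force: [-30.1, -26.2, 23.1]
finger_gap: 0.0226
grasp_force: 25.3
```

Request:
send_rows(deltas="0.1 0 0 0 0 0 1; 0 0 0 0 0 0 0.45; 0 0 0 0 0 0 0.45; 0 0 0 0 0 0 0.45; 0 0 -0.8 0 0 0 0.45; 0 0 -0.9 0 0 0 0.6; 0 0 -0.9 0 0 0 0.8; 0 0 -0.9 0 0 0 1")

```text
time: 37.28
eef_pos: [0.5152, 0.1839, 0.2022]
ee_rot: [[-0.996, 0.086, 0.001], [0.086, 0.996, 0.001], [-0.001, 0.001, -1.0]]
force: [-0.3, 0.3, 0.5]
finger_gap: 0.0304
grasp_force: 0.0
```

```bash
python3 - <<'E'
from h import *
go([.332,.2745,.114],-.0874)
E
```

```text
cur-axes [4.76 1.86 2.2 ] tgt-axes [4.76 1.86 2.2 ] turn [0.01 0.   0.01] at [0.5152 0.1839 0.2022] gap 0.03042977883586759 t 37.3
```

Request:
send_rows(deltas="0.8 0.31 0 0 0 0 1; 0.8 0.31 0 0 0 0 1; 0.8 0.31 0 0 0 0 1; 0.8 0.31 0 0 0 0 1; 0.8 0.31 0 0 0 0 1; 0.76 0.31 0 0 0 0 1; 0 0 0 0 0 0 1; 0 0 0 0 0 0 1")

```text
time: 37.95
eef_pos: [0.3311, 0.2754, 0.2009]
ee_rot: [[-0.997, 0.083, 0.001], [0.083, 0.997, 0.002], [-0.001, 0.002, -1.0]]
force: [0.6, 0.1, -0.0]
finger_gap: 0.0005
grasp_force: 0.0
```

```bash
python3 - <<'E'
from h import *
a=snap("top");b=snap("scene")
for n,i in(("t",a),("s",b)):
    for l in("pawl_tab","strap_knob","pawl_hinge"):print(n,l,[(round(m["score"],2),np.round(m["location"],1)) for m in vision.mark_of(i,l)[:1]])
go([.332,.2745,.114],-.0874)
E
```

```text
t pawl_tab [(0.52, array([232.4, 310. ]))]
t strap_knob []
t pawl_hinge [(0.7, array([234.3, 307. ]))]
s pawl_tab [(0.64, array([337.8, 331.8]))]
s strap_knob [(0.81, array([293. , 285.4]))]
s pawl_hinge [(0.74, array([334.6, 348.6]))]
cur-axes [-0.01  0.01  2.13] tgt-axes [-0.    0.01  2.13] turn [ 0.   -0.02 -0.  ] at [0.3319 0.2739 0.1991] gap 0.00019837721533574678 t 38.4
```

Request:
send_rows(deltas="0 0 0.8 0 0 0 1; 0 0 0.8 0 0 0 1; 0 0 0.52 0 0 0 1; 0 0 0 0 0 0 1; -0.2 0 0 0 0 0 1; -0.2 0 0 0 0 0 1; -0.2 0 0 0 0 0 1")

```text
time: 38.93
eef_pos: [0.3573, 0.2728, 0.1162]
ee_rot: [[-0.996, 0.086, 0.001], [0.086, 0.996, 0.002], [-0.001, 0.002, -1.0]]
force: [-1.5, 0.4, 1.0]
finger_gap: 0.0002
grasp_force: 0.8
```

Request:
send_rows(deltas="-0.2 0 0 0 0 0 1; -0.2 0 0 0 0 0 1; -0.2 0 0 0 0 0 1; -0.15 0 0 0 0 0 1; 0 0 0 0 0 0 1; 0 0 0 0 0 0 1")

```text
time: 39.43
eef_pos: [0.3853, 0.2696, 0.1143]
ee_rot: [[-0.996, 0.087, -0.002], [0.087, 0.996, 0.001], [0.002, 0.0, -1.0]]
force: [-0.6, -0.9, 0.2]
finger_gap: 0.0008
grasp_force: 0.0
```

Request:
send_rows(deltas="0 0 -0.8 0 0 0 1; -0.4 0 0 0 0 0 1; -0.32 0 0 0 0 0 1; 0 0 0.4 0 0 0 1; 0 0 0.2 0 0 0 1; 0 0 0.2 0 0 0 1; 0 0 0.1 0 0 0 1; 0 0 0 0 0 0 1")

```text
time: 40.1
eef_pos: [0.4141, 0.267, 0.1097]
ee_rot: [[-0.996, 0.087, -0.002], [0.087, 0.996, 0.001], [0.002, 0.0, -1.0]]
force: [1.3, -0.2, 2.8]
finger_gap: 0.0002
grasp_force: 1.3
```

```bash
python3 - <<'E'
from h import *
print(np.round(env.sense()["force"],1))
go([.4155,.2675,.105],-.0874)
E
```

```text
[ 1.3 -0.2  2.8]
cur-axes [-0.03  0.02  0.12] tgt-axes [-0.03  0.02  0.12] turn [ 0.   -0.02  0.  ] at [0.4141 0.267  0.1097] gap 0.0001606506764171348 t 40.1
```

Contact at 2.8 N. I keep pressing in small steps.

Request:
send_rows(deltas="0 0 0.06 0 0 0 1; 0 0 0.06 0 0 0 1; 0 0 0 0 0 0 1; 0 0 0 0 0 0 1")

```text
time: 40.43
eef_pos: [0.4142, 0.2673, 0.1061]
ee_rot: [[-0.996, 0.086, -0.001], [0.086, 0.996, 0.001], [0.001, 0.001, -1.0]]
force: [1.4, -1.2, 8.8]
finger_gap: 0.0006
grasp_force: 4.7
```

Request:
send_rows(deltas="0 0 0.06 0 0 0 1; 0 0 0.06 0 0 0 1; 0 0 0 0 0 0 1; 0 0 0 0 0 0 1")

```text
time: 40.77
eef_pos: [0.4151, 0.2676, 0.105]
ee_rot: [[-0.996, 0.085, 0.001], [0.085, 0.996, 0.0], [-0.001, 0.001, -1.0]]
force: [-9.3, -8.0, 41.1]
finger_gap: 0.0004
grasp_force: 20.5
```

Request:
send_rows(deltas="0 0 -0.5 0 0 0 1; 0 0 -0.9 0 0 0 1; 0 0 -0.9 0 0 0 1; 0 0.9 0 0 0 0 1; 0 0.9 0 0 0 0 1; 0 0.9 0 0 0 0 1; 0 0.9 0 0 0 0 1; 0 0.9 0 0 0 0 1")

```text
time: 41.43
eef_pos: [0.4277, 0.4477, 0.1912]
ee_rot: [[-0.996, 0.086, -0.005], [0.086, 0.996, -0.001], [0.005, -0.002, -1.0]]
force: [0.5, -0.8, -0.3]
finger_gap: 0.0007
grasp_force: 0.0
```

Request:
send_rows(deltas="0.8 0 0 0 0 0 1; 0.8 0.5 0 0 0 0 1; 0.8 0.5 0 0 0 0 1; 0.8 0 0 0 0 0 1; 0 0 0 0 0 0 1; 0 0 0 0 0 0 1")

```text
time: 41.93
eef_pos: [0.3024, 0.4971, 0.1915]
ee_rot: [[-0.997, 0.083, -0.004], [0.083, 0.997, -0.002], [0.004, -0.002, -1.0]]
force: [0.2, -0.3, -0.3]
finger_gap: 0.0005
grasp_force: 0.0
```

```bash
python3 look.py|grep tray; python3 - <<'E'
from h import *
a=snap("top");b=snap("scene")
for n,i in(("t",a),("s",b)):
    for l in("pawl_tab","strap_knob","tip_tin","parts_dish","side_cutter"):print(n,l,[(round(m["score"],2),np.round(m["location"],1)) for m in vision.mark_of(i,l)[:1]])
c=a["color"][170:330,140:530,::-1];d=b["color"][270:350,265:365,::-1]
cv2.imwrite("pics/fin.png",np.vstack([cv2.resize(c,(700,287),interpolation=cv2.INTER_CUBIC),cv2.copyMakeBorder(cv2.resize(d,(375,300),interpolation=cv2.INTER_CUBIC),0,0,0,325,0)]))
E
```

```text
tray [ 0.5751 -0.1424] [np.float64(20.0), np.float64(84.0)] -0.083
tray [ 0.5716 -0.2041] [np.float64(19.0), np.float64(82.0)] -0.087
tray [ 0.5623 -0.2926] [np.float64(19.0), np.float64(84.0)] -0.105
tray [ 0.4448 -0.1277] [np.float64(48.0), np.float64(67.0)] -0.007
tray [ 0.4486 -0.2054] [np.float64(19.0), np.float64(59.0)] 0.041
t pawl_tab [(0.67, array([463. , 336.8]))]
t strap_knob [(0.66, array([278.6, 241.6]))]
t tip_tin [(0.61, array([319.4, 158.6]))]
t parts_dish [(0.79, array([350.2, 216. ]))]
t side_cutter [(0.76, array([463.8, 335.1]))]
s pawl_tab [(0.47, array([384.5, 205.1]))]
s strap_knob []
s tip_tin [(0.73, array([237.2, 249.3]))]
s parts_dish [(0.74, array([296.9, 248.4]))]
s side_cutter []
```

View pics/fin.png

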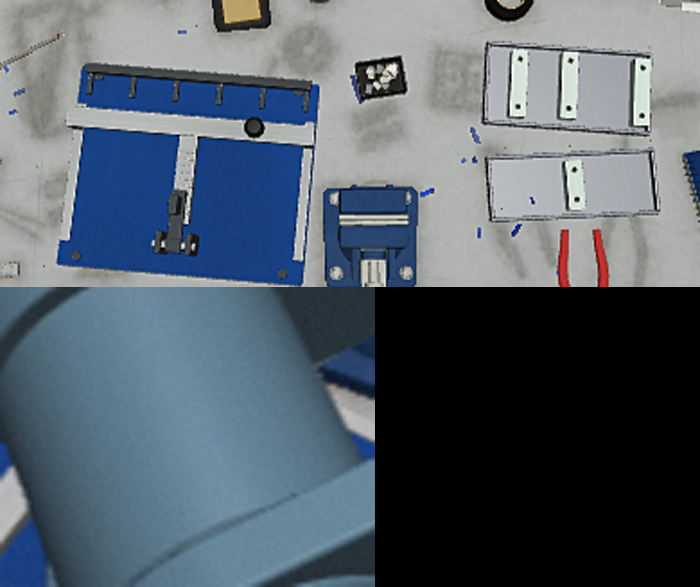

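```bash
python3 - <<'E'
from h import *
a=snap("top");g=cv2.imread("pics/top0.png",0);n=cv2.cvtColor(a["color"],cv2.COLOR_RGB2GRAY)
for nm,(y,x,h,w) in dict(knob=(232,272,16,18),strapL=(226,176,20,20),pawl=(272,226,34,26),tail=(248,234,24,16)).items():
    T=g[y:y+h,x:x+w];r=cv2.matchTemplate(cv2.resize(n[y-6:y+h+6,x-6:x+w+6],None,fx=4,fy=4,interpolation=2),cv2.resize(T,None,fx=4,fy=4,interpolation=2),cv2.TM_CCOEFF_NORMED)
    m=cv2.minMaxLoc(r);print(nm,round(m[1],3),(m[3][0]/4-6,m[3][1]/4-6),"px (2.1mm/px)")
E
```

```text
knob 0.774 (0.0, 0.25) px (2.1mm/px)
strapL 0.975 (0.0, 0.0) px (2.1mm/px)
pawl 0.989 (0.0, 0.0) px (2.1mm/px)
tail 0.982 (0.0, 0.0) px (2.1mm/px)
```

```bash
python3 -c "
from h import *
print(env.sign_off())"
```

```text
the job is handed in; nothing more can be done
None
```

The job is handed in: all three long bars and the one short bar lie flat in their trays, and the camera check shows the strap home and the pawl down as at the start, with the tin, dish and cutter clear. The hand-in gave no verdict, and one long bar that got knocked mid-run rests against the wide tray's far wall, about 88 mm from centre against the 90 mm limit.

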